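# Load the slicer irons into the honing clamp

### The job

Load the honing clamp for sharpening: draw its locking pin and park it in the notch on the clamp's front corner, swing the hold-down bar fully open, and lay every slicer iron on the bench flat on the clamp's bed, its notch over a locating pin (one iron to a pin, square to the clamp, cutting edge to the front). Then swing the bar down over them and push the locking pin fully home again; leave the sieves, pot, jar, scoop and spatula where they are.

Things in the scene. Friction and masses are not known exactly. Their poses are not given: they have to be found in the camera images.
- clamp: Honing clamp, fixed to the bench: grey cast base, 14 mm high, x -60 to +116, y -180 to +180 mm. Origin on the bench; x to its back (hinge side, away from the robot), y to its left, z up; it is placed and turned differently each time. All offsets told here are in this frame. The hold-down bar is locked at the start: the pin must come out before it swings.
- clamp_bed (a point): Middle of the clamp's flat aluminium bed (clamp x -5, y 0), 36 mm above the bench. Bed: y -125 to +125 mm in two strips, x -56 to -30 and +20 to +75; between them a cross channel 50 mm wide, 22 mm deep, so that fingers across an iron's middle can reach below it. A seated iron bridges the channel, its centre at clamp x -5, 39 mm above the bench, its edge out over the front.
- locator1 (a point): Locating pin of the left seat (clamp x +45, y 80 mm): fixed upright steel pin, 8 mm diameter, tapered top, 12 mm tall above the bed. This point is on its axis, 3 mm above the bed. An iron is seated with the middle of its notch here, and its x axis along the clamp's x.
- locator2 (a point): Locating pin of the middle seat (clamp x +45, y 0 mm): fixed upright steel pin, 8 mm diameter, tapered top, 12 mm tall above the bed. This point is on its axis, 3 mm above the bed. An iron is seated with the middle of its notch here, and its x axis along the clamp's x.
- locator3 (a point): Locating pin of the right seat (clamp x +45, y -80 mm): fixed upright steel pin, 8 mm diameter, tapered top, 12 mm tall above the bed. This point is on its axis, 3 mm above the bed. An iron is seated with the middle of its notch here, and its x axis along the clamp's x.
- bail (a joint): Angle (rad) of the hold-down bar about its hinge, a level axis along the clamp's y: 0 = down over the bed, 2.15 = fully open, leaning back on its stop. Hinged steel U, 0.5 kg, with a round cross tube. It turns freely: let go before upright (1.5) it falls down again, beyond about 1.7 it falls open.
- bail_grip (a point): Middle of the black grip sleeve (22 mm diameter, 44 mm long) that turns freely on the bar's cross tube (along clamp y, 110 mm from the hinge axis), 40 mm left of the tube's middle, between two rubber feet (24 mm across, at y -80, 0, +80, 1 mm above seated irons, 23 mm below the tube's axis). Grip it from above; it turns in the fingers. Moves with the bar; bar down: 66 mm above the bench.
- bail_hinge (a point): Middle of the hold-down bar's hinge axis, 66 mm above the bench, clamp x +95, y 0 mm.
- pin_handle (a point): Locking pin, lying level: black square handle 18 x 18 x 50 mm, collar 22 mm diameter, then a round steel shaft 12 mm diameter, 70 mm long, tapered tip; 0.08 kg. This point is the middle of the handle; x axis along the shaft to the tip (handle end -25, collar face +29, tip +99 mm). In lock and notch it lies along the clamp's y, handle outside on the right, tip to the left.
- clamp_lock (a point): Where the handle's middle is with the pin fully home (clamp x -45, y -210, 64 mm above the bench). Lock: two upright cheeks, 84 mm high, and the bar's lug between, with a level 16 mm bore along y, axis 66 mm above the bench (y -180 to -140; the pin rests 2 mm low; its collar stops at the outer face). Bores line up only with the bar down. The pin draws out level to the right (-y).
- clamp_park (a point): Where the handle's middle is with the pin parked (clamp x -100, y -211, 50 mm above the bench). The notch is a groove in a block on the right front corner, 17 mm wide, flared mouth, along y from -178 to -128, open above and at both ends; its floor is 44 mm, the block's top 63 mm above the bench. The handle stays outside on the right.
- iron1_mid (a point): Slicer iron: flat steel blade 120 x 36 x 6 mm, 0.19 kg, lying flat; all are alike. This point is its centre, 3 mm above its underside. x axis: along its length from the bevelled cutting edge (-60 mm) to the notched end (+60 mm); z up. The notch is a slot 12 mm wide, 16 mm deep, open at the end. None if absent.
- iron2_mid (a point): Slicer iron: flat steel blade 120 x 36 x 6 mm, 0.19 kg, lying flat; all are alike. This point is its centre, 3 mm above its underside. x axis: along its length from the bevelled cutting edge (-60 mm) to the notched end (+60 mm); z up. The notch is a slot 12 mm wide, 16 mm deep, open at the end. None if absent.
- iron3_mid (a point): Slicer iron: flat steel blade 120 x 36 x 6 mm, 0.19 kg, lying flat; all are alike. This point is its centre, 3 mm above its underside. x axis: along its length from the bevelled cutting edge (-60 mm) to the notched end (+60 mm); z up. The notch is a slot 12 mm wide, 16 mm deep, open at the end. None if absent.
- iron1_notch (a point): Middle of that iron's notch, 50 mm from its centre towards the notched end, half-way up the thickness. None if the iron is absent.
- iron2_notch (a point): Middle of that iron's notch, 50 mm from its centre towards the notched end, half-way up the thickness. None if the iron is absent.
- iron3_notch (a point): Middle of that iron's notch, 50 mm from its centre towards the notched end, half-way up the thickness. None if the iron is absent.
- sieves: Bystander: stack of four round aluminium sieves, 206 mm across, 194 mm high, at the left end of the bench. Origin under its centre.
- pot: Bystander: grey ceramic pot, 120 mm across, 100 mm high. Origin under its centre.
- jar: Bystander: lidded glass jar, 90 mm across, 130 mm high. Origin under its centre.
- scoop: Bystander: red plastic scoop, about 195 mm long, 42 mm high. Origin on the bench near its rear wall.
- spatula: Bystander: stainless spatula lying on the bench, handle to its -x. Origin under its middle.
Not all that is in view belongs to the job. Leave any red or yellow look-alike of the part that bears iron2_mid alone.

How it is judged:
By the outcome, as a careful person would: the job done as asked, in the order asked, and still so for the second after the job is handed in, with the robot touching nothing.
Of iron1, iron2, iron3 only 2 to 3 are there at a start; the rules pass over those that are not, and their reading is None.
At some moment in a run one of iron1, iron2, iron3 may be knocked a few centimetres aside while the robot is not near it.
Once in a run the grip may slacken for a moment while it holds something.
It also fails if it takes over 210 s, if anything falls off the work surface, if the arm or the gripper's body presses on something with over 40 N, if the wrist force passes 120 N, or if a joint passes its speed limit or range.

### The arm

A 7-joint arm with a two-finger parallel gripper is mounted at the origin on the work surface. World frame = base frame: x ahead of the robot, y to its left, z up, the work surface at z = 0. Lengths are in m, angles in rad, forces in N, time in s.
With the tool pointing down it reaches from about 0.4 to 0.85 m from the base axis. Payload 10.4 kg.
Tool frame: the origin (TCP) lies at the very end of the fingers, on their centre line; the grasp point (between the pads) lies 19 mm behind it (grasp_offset is the distance from the TCP to the grasp point, in m); z points along the fingers, y is the line along which they close (so a half turn about z gives the same grasp; the last joint's range is limited). The gripper opens to 85 mm and grips with 20 to 120 N. Pads are 22 mm wide; open, the fingers measure 114 mm over their backs; the gripper's body (76 mm by 85 mm) begins 54 mm behind the grasp point. The pads swing forward as they close: fully open they stand 13 mm farther back than shut.
Start: joints at [-1.187, 0.332, -0.065, 1.46, 0.022, 1.35, -0.088], TCP at [0.247, 0.574, 0.231] pointing down, gripper open.
Joint ranges: [-2.6, 2.6], [-0.5, 2.12], [-1.47, 1.34], [0.16, 2.42], [-1.27, 4.41], [0.06, 2.06], [-2.6, 2.6]. Speed limits (rad/s): [2.22, 2.22, 2.79, 2.79, 3.14, 3.14, 3.14].

### API

Orientations are given as a unit quaternion [x, y, z, w].
In Python, from workcell import * gives the robot as it stands.
- The arm moves only by the tool jog_arm, never from a script. Its argument "plan" is a list of rows, each a list of 3 entries, a list of its own where there are three numbers: the turn, a rotation vector about the tool's x, y, z in rad, then the shift along the tool's x, y, z in m, then the finger opening in m, from 0 to 0.0854. A call has 1 to 8 rows; each row is the pose to reach, as a shift and turn from the pose commanded when the call began, along the tool's axes at that moment; what a row does not reach only later rows make up. A row lasts 1/12 s, in which the tool goes at most 41.7 mm and 7.16 degrees, less where a joint would pass 70% of its speed; a pose out of reach is approached as far as the arm can. A call with a gripper value outside its range is refused whole. The fingers move at their own pace and stop on an object; "force" is the grip in N (left out, the last holds). Time passes only in rows, so rows that repeat a pose let the fingers close. It gives the time, the measured TCP pose, the force, the opening and the grip force at its end, in the units of the state.
- get_obs(): the state, without advancing time (a new reading comes with each control period).
- camera(name): name is "scene" or "top"; returns a dict with "img" (420x560x3 uint8, red, green, blue), "mtx" (3x3 intrinsics, pixels), "k1" (the pictures are not rectified: a ray, as slopes to the right and down, at radius r is drawn at 1 + k1 r^2 times it, then the intrinsics apply), "extrinsics" (4x4, takes a point from camera to world coordinates). Camera axes: x right, y down, z forward; pixel columns grow to the right and rows downward; lengths in m; the calibration is good to about 2 mm. A picture is of the moment at which its call begins. There is no depth.
- hand_in(): hands the job in; it is judged then, once.
The state is a dict: "clock": time; "joint_pos": joint angles; "joint_velocities": joint speeds; "tau": joint torques, N m; "position": TCP position; "ee_rot": TCP orientation; "ft_force": force on the tool from outside, world axes, zero at the start; "torque": the same for the moment, N m; "grip_width": opening from 0.0 (shut) to 1.0 (fully open); "grasp_force": force on a finger pad.
Only numpy, scipy, OpenCV 4.12 (cv2) and the standard library are available. Lean on these libraries where they do the work, as an engineer would, in place of code of your own. Each camera call takes 0.05 s, during which the arm holds its last target. There are 200 camera calls.

## Working session

There is one attempt and no reset: what is moved stays moved. The work goes in short steps, Python scripts to look and compute and a tool call to move; the robot and the scene stay as the last step left them, time stands still between calls to the robot, and variables do not carry over. Pictures are saved under pics/ and viewed, at most 14 in all, crops included, and the job is handed in when it is done.

Besides the shell and the picture viewer there is one more tool, called after "Call:" by a JSON object that holds its "method" and its "body", one argument or row to a line. jog_arm: Moves the arm, as the interface text tells. Its arguments: {"type":"object","properties":{"plan":{"type":"array"},"force":{"type":"number"}},"required":["plan"]}

```bash
mkdir -p pics; ls; cat > h.py <<'E'
import numpy as np, cv2
from workcell import *
from scipy.spatial.transform import Rotation as R
def ray(c,px):
    m=np.array(c["mtx"]);d=np.array([(px[0]-m[0,2])/m[0,0],(px[1]-m[1,2])/m[1,1]])
    s=d.copy()
    for _ in range(20): s=d/(1+c["k1"]*(s@s))
    T=np.array(c["extrinsics"]);v=T[:3,:3]@np.array([s[0],s[1],1]);return T[:3,3],v/np.linalg.norm(v)
def onplane(c,px,z):
    o,v=ray(c,px);return o+v*(z-o[2])/v[2]
def proj(c,P):
    T=np.linalg.inv(np.array(c["extrinsics"]));p=T[:3,:3]@np.array(P)+T[:3,3];s=p[:2]/p[2];s=s*(1+c["k1"]*(s@s));m=np.array(c["mtx"])
    return np.array([m[0,0]*s[0]+m[0,2],m[1,1]*s[1]+m[1,2]])
def tri(c1,p1,c2,p2):
    o1,v1=ray(c1,p1);o2,v2=ray(c2,p2);A=np.stack([v1,-v2],1);t=np.linalg.lstsq(A,o2-o1,rcond=None)[0]
    a=o1+v1*t[0];b=o2+v2*t[1];return (a+b)/2,np.linalg.norm(a-b)
def save(n,img): cv2.imwrite("pics/"+n+".png",cv2.cvtColor(img,cv2.COLOR_RGB2BGR))
E
python3 - <<'E'
from h import *
import pickle
np.set_printoptions(precision=4,suppress=True)
cs={}
for n in("scene","top"):
    c=camera(n);cs[n]=c;save(n+"0",c["img"]);print(n,c["mtx"],c["k1"],np.array(c["extrinsics"]))
pickle.dump(cs,open("c0.pkl","wb"))
o=get_obs()
print(o)
E
```

```text
pics
scene [[413.8504   0.     279.4014]
 [  0.     413.8504 210.459 ]
 [  0.       0.       1.    ]] -0.011788406409066183 [[ 0.6557  0.5161 -0.5511  1.229 ]
 [ 0.755  -0.4549  0.4723 -0.4098]
 [-0.007  -0.7258 -0.6879  0.9128]
 [ 0.      0.      0.      1.    ]]
top [[426.9564   0.     277.9335]
 [  0.     426.9564 209.2838]
 [  0.       0.       1.    ]] -0.004063187340576642 [[ 0.0124 -0.9715  0.2368  0.3196]
 [-0.9999 -0.0107  0.0087  0.1557]
 [-0.0059 -0.2369 -0.9715  1.1507]
 [ 0.      0.      0.      1.    ]]
{'clock': 0.1, 'joint_pos': array([-1.1866,  0.3328, -0.0647,  1.4608,  0.0216,  1.3499, -0.0885]), 'joint_velocities': array([ 0.0001,  0.0005, -0.0015, -0.0025, -0.0003,  0.002 ,  0.0003]), 'tau': array([  0.0009, -62.6744,   0.0487, -39.2429,   0.0161,   0.007 ,
         0.    ]), 'position': array([0.2472, 0.5737, 0.2306]), 'ee_rot': array([ 0.202 ,  0.9794, -0.0006, -0.0001]), 'ft_force': array([ 0.6159, -0.7791, -0.539 ]), 'torque': array([ 0.0426, -0.0387, -0.0096]), 'grasp_force': 0.0, 'grip_width': 1.0019479944945413}
```

View pics/scene0.png

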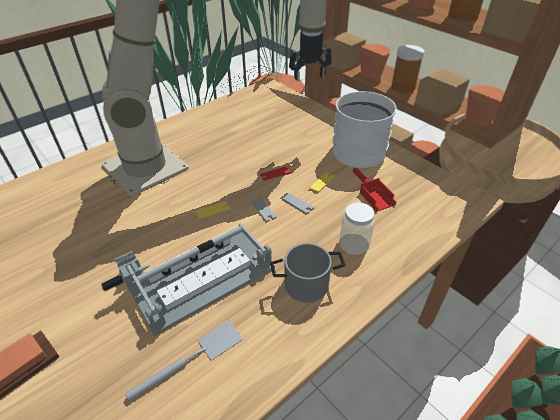

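View pics/top0.png

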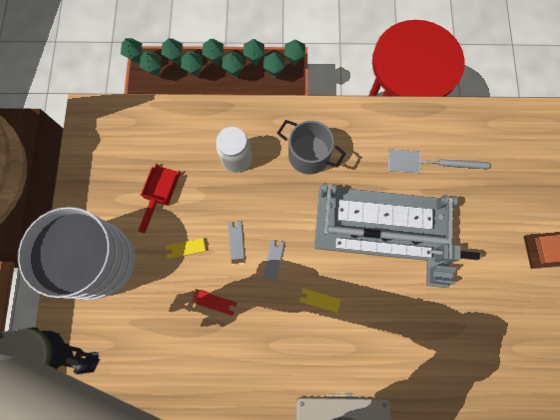

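The scene view shows two grey irons at about (263,209) and (297,203), and in the top view they are at (274,259) and (236,241). Their look-alikes in the top view are yellow at (187,248) and (320,300), and red at (215,302). The clamp is near (385,228) in the top view, with the pin handle at (468,254) and the black grip at (372,233). I choose the two bare grey irons, and will check them in a close crop.

```bash
python3 - <<'E'
from h import *
import pickle
cs=pickle.load(open("c0.pkl","rb"))
a=cs["top"]["img"][170:300,205:495];save("crop_top",cv2.resize(a,None,fx=2.75,fy=2.75,interpolation=cv2.INTER_CUBIC))
b=cs["scene"]["img"][180:335,95:345];save("crop_scene",cv2.resize(b,None,fx=3.2,fy=3.2,interpolation=cv2.INTER_CUBIC))
# irons: contours in top
c=cs["top"];im=c["img"];hsv=cv2.cvtColor(im,cv2.COLOR_RGB2HSV)
m=((hsv[...,1]<60)&(hsv[...,2]>90)).astype(np.uint8)
for nm,cc,roi in(("top",cs["top"],(215,210,300,290)),("scene",cs["scene"],(245,185,325,228))):
    hs=cv2.cvtColor(cc["img"],cv2.COLOR_RGB2HSV);mm=((hs[...,1]<55)).astype(np.uint8)
    x0,y0,x1,y1=roi;k=np.zeros_like(mm);k[y0:y1,x0:x1]=mm[y0:y1,x0:x1]
    for q in cv2.findContours(k,0,1)[0]:
        if cv2.contourArea(q)<100:continue
        r=cv2.minAreaRect(q);bx=cv2.boxPoints(r)
        P=[onplane(cc,p,0.006)for p in bx];C=np.mean(P,0)
        print(nm,r[0],cv2.contourArea(q),C,np.linalg.norm(P[0]-P[1]),np.linalg.norm(P[1]-P[2]))
E
```

```text
top (273.22943115234375, 259.7176208496094) 455.0 [0.4597841 0.176744  0.006    ] 0.10427106681690583 0.037375830178012916
top (235.697021484375, 240.06175231933594) 449.0 [0.51196588 0.27955608 0.006     ] 0.03782309912711617 0.10403857640012475
scene (263.1097717285156, 209.01222229003906) 257.0 [0.46141433 0.1785445  0.006     ] 0.04463508165171799 0.11824852796365377
scene (297.5882263183594, 202.85292053222656) 246.0 [0.51316169 0.28063577 0.006     ] 0.04531689826100598 0.11842250300869421
```

View pics/crop_top.png

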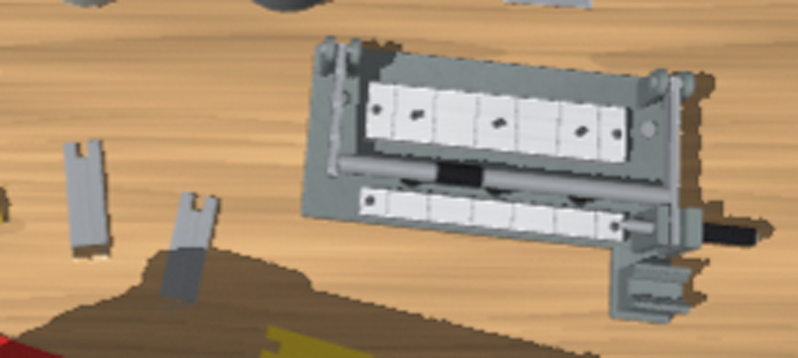

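View pics/crop_scene.png

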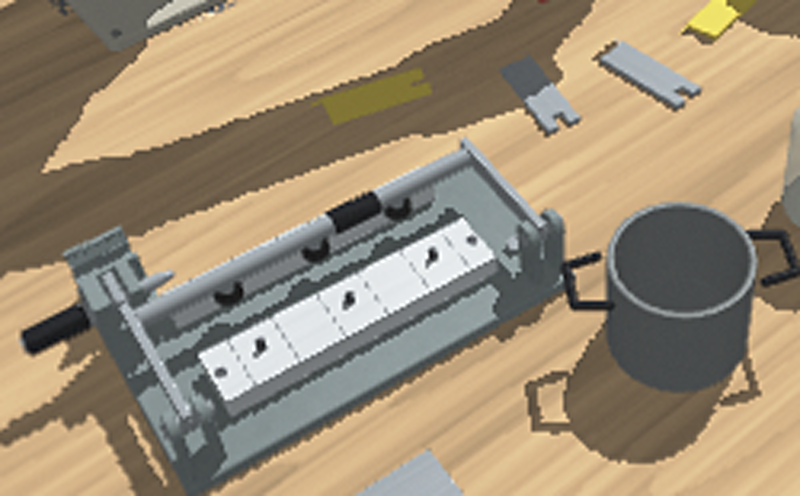

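The crops confirm two bare grey irons, both with the notch towards +x. In the clamp crops the three locating pins, the black sleeve, and the pin handle with the notch block are clear. Next I measure the clamp's pose.

```bash
python3 - <<'E'
from h import *
import pickle
np.set_printoptions(precision=4,suppress=True)
cs=pickle.load(open("c0.pkl","rb"))
# back strip by white mask
def strip(cc,roi,thr):
    hs=cv2.cvtColor(cc["img"],cv2.COLOR_RGB2HSV);mm=((hs[...,1]<40)&(hs[...,2]>thr)).astype(np.uint8)
    x0,y0,x1,y1=roi;k=np.zeros_like(mm);k[y0:y1,x0:x1]=mm[y0:y1,x0:x1];k=cv2.morphologyEx(k,cv2.MORPH_CLOSE,np.ones((5,5)))
    out=[]
    for q in sorted(cv2.findContours(k,0,1)[0],key=cv2.contourArea)[-2:]:
        P=np.array([onplane(cc,p[0],0.036)[:2]for p in q],np.float32)
        out.append((cv2.contourArea(q),cv2.minAreaRect(P)))
    return out
for n,roi,t in(("top",(330,195,440,260),200),("scene",(140,235,260,310),200)):
    for a in strip(cs[n],roi,t):print(n,a)
# black blobs
B={}
for n,rois in(("top",{"handle":(458,245,490,265),"grip":(360,225,385,242)}),("scene",{"handle":(98,270,123,293),"grip":(195,237,218,255)})):
    cc=cs[n];v=cc["img"].max(2)
    for k,(x0,y0,x1,y1) in rois.items():
        m=np.zeros_like(v);m[y0:y1,x0:x1]=(v[y0:y1,x0:x1]<50);
        _,l,st,ce=cv2.connectedComponentsWithStats(m);i=1+st[1:,4].argmax();B[n,k]=ce[i];print(n,k,st[i],ce[i])
for k in("handle","grip"):print(k,tri(cs["top"],B["top",k],cs["scene"],B["scene",k]))
t=[(417,115),(499,123),(581,132)];s=[(432,253),(348,299),(260,346)]
for a,b in zip(t,s):
    print("pin",tri(cs["top"],(a[0]/2.75+205-.4,a[1]/2.75+170-.4),cs["scene"],(b[0]/3.2+95-.4,b[1]/3.2+180-.4)))
# iron axes: contour points
for nm,cc,roi in(("top",cs["top"],(215,210,300,290)),("scene",cs["scene"],(245,185,325,228))):
    hs=cv2.cvtColor(cc["img"],cv2.COLOR_RGB2HSV);mm=((hs[...,1]<65)&(hs[...,2]>50)).astype(np.uint8)
    x0,y0,x1,y1=roi;k=np.zeros_like(mm);k[y0:y1,x0:x1]=mm[y0:y1,x0:x1]
    for q in cv2.findContours(k,0,1)[0]:
        if cv2.contourArea(q)<100:continue
        P=np.array([onplane(cc,p[0],0.006)[:2]for p in q],np.float32);print(nm,cv2.minAreaRect(P))
E
```

```text
top (762.5, ((0.4913109838962555, -0.1112811267375946), (0.246920645236969, 0.024148356169462204), 84.6408920288086))
top (1682.5, ((0.5815710425376892, -0.12015575170516968), (0.24785669147968292, 0.05355288088321686), 84.61860656738281))
scene (6.0, ((0.47807106375694275, -0.1342121660709381), (0.06551048159599304, 0.0033390361350029707), 85.11507415771484))
scene (1416.0, ((0.5821856260299683, -0.11927297711372375), (0.24880105257034302, 0.05326168239116669), 84.6408920288086))
top handle [461 251  19   8 117] [469.5897 254.8291]
top grip [364 229  17   9 120] [371.8167 232.875 ]
scene handle [102 276  21  14 154] [112.1429 282.461 ]
scene grip [197 240  17  13 113] [205.4513 245.9381]
handle (array([ 0.4708, -0.3208,  0.0676]), np.float64(0.004310788196087322))
grip (array([ 0.5245, -0.0751,  0.0686]), np.float64(0.0037467150764127067))
pin (array([ 0.5866, -0.0415,  0.0442]), np.float64(0.003232493220436888))
pin (array([ 0.5796, -0.1214,  0.0422]), np.float64(0.001990930039561216))
pin (array([ 0.5719, -0.2005,  0.0409]), np.float64(0.002026304990085959))
top ((0.4607301950454712, 0.17665895819664001), (0.03794708475470543, 0.10620646178722382), 78.54881286621094)
top ((0.5118085145950317, 0.2793045938014984), (0.10405095666646957, 0.03804030269384384), 6.452287197113037)
scene ((0.4597105085849762, 0.17857761681079865), (0.040359530597925186, 0.11773807555437088), 78.8984146118164)
scene ((0.5104047656059265, 0.28035813570022583), (0.11478400230407715, 0.04138584062457085), 5.870565891265869)
```

```bash
cat >> h.py <<'E'
O=np.array([.535,-.1156]);YC=-.0935;DC=np.degrees(YC)
RC=np.array([[np.cos(YC),-np.sin(YC)],[np.sin(YC),np.cos(YC)]])
def W(x,y,z): p=O+RC@np.array([x,y]);return np.array([p[0],p[1],z])   # clamp->world
def tool(a): # tool down, tool y at angle a (deg)
    a=np.radians(a);return np.array([[-np.sin(a),np.cos(a),0],[np.cos(a),np.sin(a),0],[0,0,-1]])
def plan(wps,start=None):
    o=get_obs();p=np.array(o["position"]);r=R.from_quat(o["ee_rot"]).as_matrix()
    if start is not None:p,r=np.array(start[0]),tool(start[1])
    for q,a in wps:
        q=np.array(q);t=tool(a);v=R.from_matrix(r.T@t).as_rotvec();s=r.T@(q-p)
        print("turn",[round(float(x),3) for x in v],"shift",[round(float(x),4) for x in s],"d %.3f"%np.linalg.norm(s),"deg %.1f"%np.degrees(np.linalg.norm(v)))
        p,r=q,t
def st():
    o=get_obs();r=R.from_quat(o["ee_rot"]).as_matrix()
    p=np.array(o["position"]);c=RC.T@(p[:2]-O)
    print("t%.1f"%o["clock"],"tcp",p.round(4),"clamp",c.round(4),"yaw %.2f"%np.degrees(np.arctan2(r[1,1],r[0,1])),"tilt",r[:2,2].round(4),"F",np.array(o["ft_force"]).round(1),"grip %.3f f%.1f"%(o["grip_width"],o["grasp_force"]),"j",np.array(o["joint_pos"]).round(2))
E
python3 - <<'E'
from h import *
import pickle
st();P=W(-.045,-.210,.17);print(P,W(-.015,.04,.066))
plan([((.42,.31,.25),30),((.50,0,.25),DC),(P,DC)])
c=pickle.load(open("c0.pkl","rb"))["top"]
print("pot",onplane(c,(311,150),.05),"jar",onplane(c,(235,150),.06),"sieves",onplane(c,(75,250),.1),"spat",onplane(c,(405,160),0))
E
```

```text
t0.1 tcp [0.2472 0.5737 0.2306] clamp [-0.3509  0.6594] yaw 66.69 tilt [-0.0005 -0.0012] F [ 0.6 -0.8 -0.5] grip 1.002 f0.0 j [-1.19  0.33 -0.06  1.46  0.02  1.35 -0.09]
[ 0.47059015 -0.32048136  0.17      ] [ 0.52380007 -0.07437426  0.066     ]
turn [-0.001, 0.0, 0.64] shift [-0.2631, -0.1738, -0.0192] d 0.316 deg 36.7
turn [0.0, 0.0, 0.617] shift [-0.3085, -0.0857, 0.0] d 0.320 deg 35.4
turn [0.0, 0.0, 0.0] shift [-0.3218, 0.0006, 0.08] d 0.332 deg 0.0
pot [0.75644452 0.07685499 0.05      ] jar [0.75039023 0.28446812 0.06      ] sieves [0.46605704 0.66805709 0.1       ] spat [ 0.74867639 -0.19438148  0.        ]
```

Call:
{"method": "jog_arm", "body": {
  "plan": [
    [[0,0,0.64],[-0.263,-0.174,-0.019],0.06],
    [[0,0,0.64],[-0.263,-0.174,-0.019],0.06],
    [[0,0,0.64],[-0.263,-0.174,-0.019],0.06],
    [[0,0,0.64],[-0.263,-0.174,-0.019],0.06],
    [[0,0,0.64],[-0.263,-0.174,-0.019],0.06],
    [[0,0,0.64],[-0.263,-0.174,-0.019],0.06],
    [[0,0,0.64],[-0.263,-0.174,-0.019],0.06],
    [[0,0,0.64],[-0.263,-0.174,-0.019],0.06]
  ],
  "force": 60
}}

```text
clock: 0.77
position: [0.4224, 0.3056, 0.2506]
ee_rot: [0.502, 0.865, -0.0, 0.001]
ft_force: [-0.1, 0.2, 0.4]
grip_width: 0.701
grasp_force: 0.0
```

Call:
{"method": "jog_arm", "body": {
  "plan": [
    [[0,0,0.617],[-0.309,-0.086,0],0.06],
    [[0,0,0.617],[-0.309,-0.086,0],0.06],
    [[0,0,0.617],[-0.309,-0.086,0],0.06],
    [[0,0,0.617],[-0.309,-0.086,0],0.06],
    [[0,0,0.617],[-0.309,-0.086,0],0.06],
    [[0,0,0.617],[-0.309,-0.086,0],0.06],
    [[0,0,0.617],[-0.309,-0.086,0],0.06],
    [[0,0,0.617],[-0.309,-0.086,0],0.06]
  ]
}}

```text
clock: 1.43
position: [0.5002, -0.0046, 0.2504]
ee_rot: [0.74, 0.672, -0.0, 0.0]
ft_force: [1.3, 0.2, -0.2]
grip_width: 0.706
grasp_force: 0.0
```

Call:
{"method": "jog_arm", "body": {
  "plan": [
    [[0,0,0],[-0.322,0,0.08],0.06],
    [[0,0,0],[-0.322,0,0.08],0.06],
    [[0,0,0],[-0.322,0,0.08],0.06],
    [[0,0,0],[-0.322,0,0.08],0.06],
    [[0,0,0],[-0.322,0,0.08],0.06],
    [[0,0,0],[-0.322,0,0.08],0.06],
    [[0,0,0],[-0.322,0,0.08],0.06],
    [[0,0,0],[-0.322,0,0.08],0.06]
  ]
}}

```text
clock: 2.1
position: [0.4695, -0.3229, 0.1696]
ee_rot: [0.739, 0.674, 0.0, -0.0]
ft_force: [0.4, -0.3, -0.5]
grip_width: 0.703
grasp_force: 0.0
```

```bash
python3 - <<'E'
from h import *
st();plan([(W(-.045,-.21,.045),DC)])
E
```

```text
t2.1 tcp [ 0.4695 -0.3229  0.1696] clamp [-0.0458 -0.2125] yaw -5.31 tilt [0.     0.0001] F [ 0.4 -0.3 -0.5] grip 0.703 f0.0 j [-0.12  0.31  0.77  1.73 -0.23  1.2   0.62]
turn [0.0, -0.0, 0.001] shift [0.0025, 0.0008, 0.1246] d 0.125 deg 0.0
```

Call:
{"method": "jog_arm", "body": {
  "plan": [
    [[0,0,0],[0.002,0.001,0.03],0.06],
    [[0,0,0],[0.002,0.001,0.06],0.06],
    [[0,0,0],[0.002,0.001,0.085],0.06],
    [[0,0,0],[0.002,0.001,0.105],0.06],
    [[0,0,0],[0.002,0.001,0.115],0.06],
    [[0,0,0],[0.002,0.001,0.12],0.06],
    [[0,0,0],[0.002,0.001,0.124],0.06],
    [[0,0,0],[0.002,0.001,0.124],0.06]
  ]
}}

```text
clock: 2.77
position: [0.4717, -0.3192, 0.0465]
ee_rot: [0.739, 0.674, 0.0, 0.0]
ft_force: [0.2, 0.0, 0.7]
grip_width: 0.702
grasp_force: 0.0
```

Call:
{"method": "jog_arm", "body": {
  "plan": [
    [[0,0,0],[0,0,0],0.04],
    [[0,0,0],[0,0,0],0.03],
    [[0,0,0],[0,0,0],0.02],
    [[0,0,0],[0,0,0],0.01],
    [[0,0,0],[0,0,0],0.01],
    [[0,0,0],[0,0,0],0.01],
    [[0,0,0],[0,0,0],0.01],
    [[0,0,0],[0,0,0],0.01]
  ],
  "force": 60
}}

```text
clock: 3.43
position: [0.4715, -0.3193, 0.047]
ee_rot: [0.739, 0.673, 0.0, 0.0]
ft_force: [-3.0, 1.3, 6.9]
grip_width: 0.199
grasp_force: 57.5
```

```bash
python3 - <<'E'
from h import *
st()
E
```

```text
t3.4 tcp [ 0.4715 -0.3193  0.047 ] clamp [-0.0442 -0.2087] yaw -5.34 tilt [0.0006 0.0002] F [-3.   1.3  6.9] grip 0.199 f57.5 j [-0.05  0.46  0.7   1.83 -0.35  0.97  0.7 ]
```

Call:
{"method": "jog_arm", "body": {
  "plan": [
    [[0,0,0],[-0.012,0,0],0.01],
    [[0,0,0],[-0.024,0,0],0.01],
    [[0,0,0],[-0.036,0,0],0.01],
    [[0,0,0],[-0.048,0,0],0.01],
    [[0,0,0],[-0.06,0,0],0.01],
    [[0,0,0],[-0.072,0,0],0.01],
    [[0,0,0],[-0.084,0,0],0.01],
    [[0,0,0],[-0.084,0,0],0.01]
  ]
}}

```text
clock: 4.1
position: [0.4623, -0.4061, 0.0463]
ee_rot: [0.74, 0.672, -0.001, 0.001]
ft_force: [-0.9, 0.1, -0.5]
grip_width: 0.2
grasp_force: 57.6
```

```bash
python3 - <<'E'
from h import *
st()
c=camera("scene");s=camera("top")
a=cv2.resize(c["img"][180:335,40:290],None,fx=2.2,fy=2.2);b=cv2.resize(s["img"][180:310,330:530],(0,0),fx=1.2,fy=1.2)
k=np.zeros((a.shape[0],a.shape[1]+b.shape[1],3),np.uint8);k[:,:a.shape[1]]=a;k[:b.shape[0],a.shape[1]:]=b;save("draw",k)
E
```

```text
t4.1 tcp [ 0.4623 -0.4061  0.0463] clamp [-0.0453 -0.296 ] yaw -5.51 tilt [-0.0005 -0.002 ] F [-0.9  0.1 -0.5] grip 0.200 f57.6 j [ 0.12  0.56  0.69  1.71 -0.4   1.02  0.85]
```

View pics/draw.png

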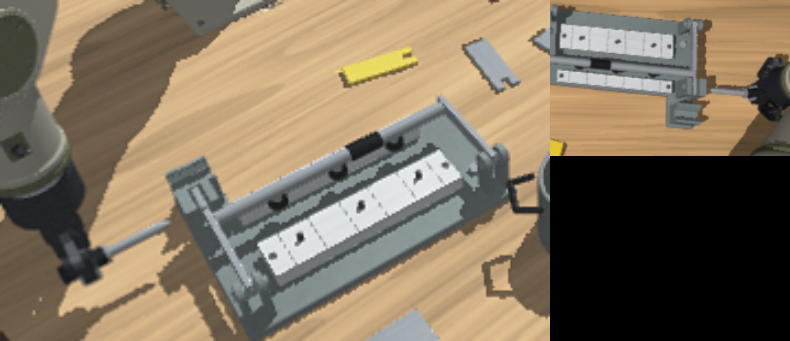

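The pin is out and level in the fingers (scene panel about (140,240), top panel (730,90)). Next I lift it and carry it over the notch.

Call:
{"method": "jog_arm", "body": {
  "plan": [
    [[0,0,0],[0,0,-0.015],0.01],
    [[0,0,0],[0,0,-0.03],0.01],
    [[0,0,0],[0,-0.018,-0.03],0.01],
    [[0,0,0],[0,-0.036,-0.03],0.01],
    [[0,0,0],[0,-0.054,-0.03],0.01],
    [[0,0,0],[0,-0.054,-0.03],0.01],
    [[0,0,0],[0,-0.054,-0.03],0.01],
    [[0,0,0],[0,-0.054,-0.03],0.01]
  ]
}}

```text
clock: 4.87
position: [0.4109, -0.397, 0.0764]
ee_rot: [0.739, 0.674, 0.0, 0.0]
ft_force: [0.8, -0.4, -0.6]
grip_width: 0.203
grasp_force: 57.9
```

Call:
{"method": "jog_arm", "body": {
  "plan": [
    [[0,0,0],[0.014,0,0],0.01],
    [[0,0,0],[0.028,0,0],0.01],
    [[0,0,0],[0.042,0,0],0.01],
    [[0,0,0],[0.056,0,0],0.01],
    [[0,0,0],[0.07,0,0],0.01],
    [[0,0,0],[0.08,0,0],0.01],
    [[0,0,0],[0.083,0,0],0.01],
    [[0,0,0],[0.083,0,0],0.01]
  ]
}}

```text
clock: 5.53
position: [0.4183, -0.3143, 0.0763]
ee_rot: [0.739, 0.674, 0.0, 0.0]
ft_force: [0.5, 0.7, -0.5]
grip_width: 0.199
grasp_force: 57.9
```

```bash
python3 - <<'E'
from h import *
st();plan([(W(-.0992,-.2097,.065),DC)])
c=camera("scene");s=camera("top")
a=cv2.resize(c["img"][215:315,60:210],None,fx=3,fy=3);b=cv2.resize(s["img"][225:310,420:510],None,fx=3.4,fy=3.4)
k=np.zeros((300,450+b.shape[1],3),np.uint8);k[:,:450]=a;k[:b.shape[0],450:]=b;save("abovenotch",k)
E
```

```text
t5.5 tcp [ 0.4183 -0.3143  0.0763] clamp [-0.0976 -0.2087] yaw -5.22 tilt [0.0003 0.0003] F [ 0.5  0.7 -0.5] grip 0.199 f57.9 j [-0.09  0.31  0.75  1.94 -0.26  0.99  0.68]
turn [0.0, -0.0, 0.002] shift [-0.001, -0.0016, 0.0113] d 0.011 deg 0.1
```

View pics/abovenotch.png

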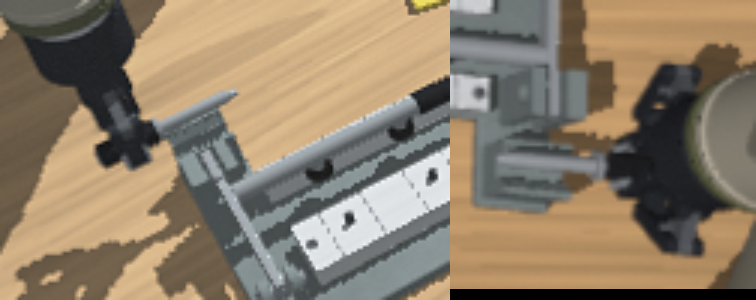

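The pin lies over the notch along its groove (scene panel about (200,110), top panel (560,160)). Lowering now.

Call:
{"method": "jog_arm", "body": {
  "plan": [
    [[0,0,0],[-0.001,-0.0015,0],0.01],
    [[0,0,0],[-0.001,-0.0015,0.01],0.01],
    [[0,0,0],[-0.001,-0.0015,0.018],0.01],
    [[0,0,0],[-0.001,-0.0015,0.026],0.01],
    [[0,0,0],[-0.001,-0.0015,0.034],0.01],
    [[0,0,0],[-0.001,-0.0015,0.04],0.01],
    [[0,0,0],[-0.001,-0.0015,0.0425],0.01],
    [[0,0,0],[-0.001,-0.0015,0.0425],0.01]
  ]
}}

```text
clock: 6.3
position: [0.4155, -0.3158, 0.0331]
ee_rot: [0.739, 0.673, -0.0, -0.001]
ft_force: [-0.8, 1.1, 0.2]
grip_width: 0.2
grasp_force: 57.9
```

```bash
python3 - <<'E'
from h import *
st()
E
```

```text
t6.3 tcp [ 0.4155 -0.3158  0.0331] clamp [-0.1003 -0.2105] yaw -5.34 tilt [-0.0013  0.0006] F [-0.8  1.1  0.2] grip 0.200 f57.9 j [-0.05  0.39  0.71  1.97 -0.32  0.9   0.74]
```

Call:
{"method": "jog_arm", "body": {
  "plan": [
    [[0,0,0],[0,0,0.0005],0.012],
    [[0,0,0],[0,0,0.0005],0.02],
    [[0,0,0],[0,0,0.0005],0.03],
    [[0,0,0],[0,0,0.0005],0.045],
    [[0,0,0],[0,0,0.0005],0.05],
    [[0,0,0],[0,0,0.0005],0.05],
    [[0,0,0],[0,0,-0.02],0.05],
    [[0,0,0],[0,0,-0.05],0.05]
  ]
}}

```text
clock: 6.97
position: [0.4144, -0.315, 0.0824]
ee_rot: [0.739, 0.673, -0.001, -0.002]
ft_force: [1.0, 0.0, -0.3]
grip_width: 0.586
grasp_force: 0.0
```

Call:
{"method": "jog_arm", "body": {
  "plan": [
    [[0,0,0],[0,0,-0.04],0.05],
    [[0,0,0],[0,0,-0.08],0.05],
    [[0,0,0],[0,0,-0.1],0.05],
    [[0,0,0],[0,0,-0.1],0.05]
  ]
}}

```text
clock: 7.3
position: [0.4179, -0.3175, 0.1886]
ee_rot: [0.739, 0.673, 0.002, 0.003]
ft_force: [-0.9, 0.0, 0.3]
grip_width: 0.587
grasp_force: 0.0
```

```bash
python3 - <<'E'
from h import *
st();plan([(W(-.015,.04,.13),DC),(W(-.015,.04,.047),DC)])
c=camera("scene");s=camera("top")
a=cv2.resize(c["img"][215:315,60:210],None,fx=3,fy=3);b=cv2.resize(s["img"][225:310,420:510],None,fx=3.4,fy=3.4)
k=np.zeros((300,450+b.shape[1],3),np.uint8);k[:,:450]=a;k[:b.shape[0],450:]=b;save("parked",k)
E
```

```text
t7.3 tcp [ 0.4179 -0.3175  0.1886] clamp [-0.0978 -0.2119] yaw -5.34 tilt [ 0.0072 -0.0023] F [-0.9  0.   0.3] grip 0.587 f0.0 j [-0.16  0.16  0.8   1.82 -0.12  1.2   0.58]
turn [0.007, 0.002, 0.0] shift [0.252, 0.0824, 0.0588] d 0.272 deg 0.4
turn [0.0, 0.0, 0.0] shift [0.0, 0.0, 0.083] d 0.083 deg 0.0
```

View pics/parked.png

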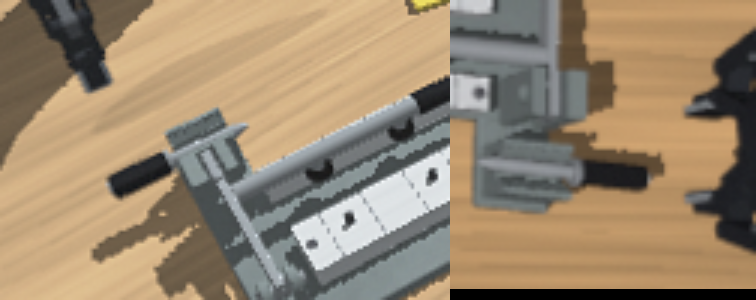

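The pin is parked in the notch, with its handle outside on the right (scene panel (140,175), top panel (615,178)). Next is the bar's sleeve.

Call:
{"method": "jog_arm", "body": {
  "plan": [
    [[0,0,0],[0.252,0.082,0.03],0.05],
    [[0,0,0],[0.252,0.082,0.03],0.05],
    [[0,0,0],[0.252,0.082,0.03],0.05],
    [[0,0,0],[0.252,0.082,0.03],0.05],
    [[0,0,0],[0.252,0.082,0.03],0.05],
    [[0,0,0],[0.252,0.082,0.03],0.05],
    [[0,0,0],[0.252,0.082,0.05],0.05],
    [[0,0,0],[0.252,0.082,0.059],0.05]
  ]
}}

```text
clock: 8.07
position: [0.5208, -0.0671, 0.1212]
ee_rot: [0.737, 0.676, -0.001, -0.002]
ft_force: [-0.5, 0.7, -0.1]
grip_width: 0.587
grasp_force: 0.0
```

Call:
{"method": "jog_arm", "body": {
  "plan": [
    [[0,0,0],[0,0,0],0.05],
    [[0,0,0],[0,0,0],0.05],
    [[0,0,0],[0,0,0],0.05]
  ]
}}

```text
clock: 8.32
position: [0.5206, -0.0743, 0.125]
ee_rot: [0.74, 0.673, -0.0, 0.0]
ft_force: [0.7, -0.4, 0.2]
grip_width: 0.588
grasp_force: 0.0
```

```bash
python3 - <<'E'
from h import *
st();plan([(W(-.015,.04,.047),DC)])
E
```

```text
t8.3 tcp [ 0.5206 -0.0743  0.125 ] clamp [-0.0182  0.0398] yaw -5.47 tilt [-0.0002 -0.0004] F [ 0.7 -0.4  0.2] grip 0.588 f0.0 j [-0.48  0.22  0.6   1.88 -0.14  1.08  0.08]
turn [-0.0, 0.0, -0.002] shift [0.0003, 0.0032, 0.078] d 0.078 deg 0.1
```

Call:
{"method": "jog_arm", "body": {
  "plan": [
    [[0,0,0],[0,0.0035,0.02],0.05],
    [[0,0,0],[0,0.0035,0.04],0.05],
    [[0,0,0],[0,0.0035,0.055],0.05],
    [[0,0,0],[0,0.0035,0.068],0.05],
    [[0,0,0],[0,0.0035,0.075],0.05],
    [[0,0,0],[0,0.0035,0.077],0.05],
    [[0,0,0],[0,0.0035,0.077],0.05],
    [[0,0,0],[0,0.0035,0.077],0.05]
  ]
}}

```text
clock: 8.98
position: [0.525, -0.0734, 0.0487]
ee_rot: [0.739, 0.673, 0.001, 0.0]
ft_force: [0.6, 0.7, 0.2]
grip_width: 0.587
grasp_force: 0.0
```

Call:
{"method": "jog_arm", "body": {
  "plan": [
    [[0,0,0],[0,0,0],0.04],
    [[0,0,0],[0,0,0],0.03],
    [[0,0,0],[0,0,0],0.022],
    [[0,0,0],[0,0,0],0.015],
    [[0,0,0],[0,0,0],0.015],
    [[0,0,0],[0,0,0],0.015],
    [[0,0,0],[0,0,0],0.015],
    [[0,0,0],[0,0,0],0.015]
  ],
  "force": 50
}}

```text
clock: 9.65
position: [0.5226, -0.0727, 0.0476]
ee_rot: [0.739, 0.673, -0.001, -0.002]
ft_force: [-9.1, 1.4, 6.6]
grip_width: 0.24
grasp_force: 48.6
```

```bash
python3 - <<'E'
from h import *
st()
for t in np.arange(0,2.16,.15):
    print("%.2f y %.3f z %.3f"%(t,.110*(1-np.cos(t)),-.110*np.sin(t)),end="; ")
E
```

```text
t9.7 tcp [ 0.5226 -0.0727  0.0476] clamp [-0.0163  0.0415] yaw -5.33 tilt [-0.0038  0.001 ] F [-9.1  1.4  6.6] grip 0.240 f48.6 j [-0.44  0.34  0.57  1.93 -0.23  0.93  0.15]
0.00 y 0.000 z -0.000; 0.15 y 0.001 z -0.016; 0.30 y 0.005 z -0.033; 0.45 y 0.011 z -0.048; 0.60 y 0.019 z -0.062; 0.75 y 0.030 z -0.075; 0.90 y 0.042 z -0.086; 1.05 y 0.055 z -0.095; 1.20 y 0.070 z -0.103; 1.35 y 0.086 z -0.107; 1.50 y 0.102 z -0.110; 1.65 y 0.119 z -0.110; 1.80 y 0.135 z -0.107; 1.95 y 0.151 z -0.102; 2.10 y 0.166 z -0.095;
```

Call:
{"method": "jog_arm", "body": {
  "plan": [
    [[0,0,0],[0,0,-0.016],0.015],
    [[0,0,0],[0,0.004,-0.033],0.015],
    [[0,0,0],[0,0.01,-0.048],0.015],
    [[0,0,0],[0,0.018,-0.062],0.015],
    [[0,0,0],[0,0.029,-0.075],0.015],
    [[0,0,0],[0,0.041,-0.086],0.015],
    [[0,0,0],[0,0.054,-0.095],0.015],
    [[0,0,0],[0,0.069,-0.103],0.015]
  ]
}}

```text
clock: 10.32
position: [0.5929, -0.0793, 0.1508]
ee_rot: [0.739, 0.673, -0.0, -0.001]
ft_force: [6.5, -1.8, -23.2]
grip_width: 0.235
grasp_force: 49.6
```

Call:
{"method": "jog_arm", "body": {
  "plan": [
    [[0,0,0],[0,0.016,-0.004],0.015],
    [[0,0,0],[0,0.032,-0.007],0.015],
    [[0,0,0],[0,0.049,-0.007],0.015],
    [[0,0,0],[0,0.065,-0.004],0.015],
    [[0,0,0],[0,0.081,0.001],0.015],
    [[0,0,0],[0,0.094,0.007],0.015],
    [[0,0,0],[0,0.094,0.007],0.015],
    [[0,0,0],[0,0.094,0.007],0.015]
  ]
}}

```text
clock: 10.98
position: [0.687, -0.0882, 0.143]
ee_rot: [0.739, 0.673, -0.0, -0.0]
ft_force: [1.9, -0.2, -3.5]
grip_width: 0.236
grasp_force: 51.7
```

```bash
python3 - <<'E'
from h import *
st()
o=get_obs();p=np.array(o["position"]);c=RC.T@(p[:2]-O);print("theta",np.arctan2(p[2]+.019-.066,.095-c[0]),np.hypot(p[2]+.019-.066,.095-c[0]))
E
```

```text
t11.0 tcp [ 0.687  -0.0882  0.143 ] clamp [0.1487 0.0414] yaw -5.33 tilt [-0.0007 -0.0005] F [ 1.9 -0.2 -3.5] grip 0.236 f51.7 j [-0.32  0.59  0.56  1.39 -0.32  1.25  0.17]
theta 2.080889849481347 0.11006083576603092
```

Call:
{"method": "jog_arm", "body": {
  "plan": [
    [[0,0,0],[0,0.003,0.002],0.015],
    [[0,0,0],[0,0.006,0.003],0.015],
    [[0,0,0],[0,0.006,0.003],0.025],
    [[0,0,0],[0,0.006,0.003],0.04],
    [[0,0,0],[0,0.006,0.003],0.055],
    [[0,0,0],[0,0.006,0.003],0.055],
    [[0,0,0],[0,0.006,-0.01],0.055],
    [[0,0,0],[0,0.006,-0.03],0.055]
  ]
}}

```text
clock: 11.65
position: [0.6918, -0.0883, 0.1732]
ee_rot: [0.739, 0.674, -0.001, -0.001]
ft_force: [0.3, -0.7, 0.4]
grip_width: 0.645
grasp_force: 0.0
```

Call:
{"method": "jog_arm", "body": {
  "plan": [
    [[0,0,0],[0,0,-0.03],0.055],
    [[0,0,0],[0,0,-0.06],0.055],
    [[0,0,0],[0.02,-0.03,-0.09],0.055],
    [[0,0,0],[0.05,-0.07,-0.09],0.055],
    [[0,0,0],[0.08,-0.11,-0.09],0.055],
    [[0,0,0],[0.11,-0.14,-0.09],0.055],
    [[0,0,0],[0.11,-0.16,-0.09],0.055],
    [[0,0,0],[0.11,-0.16,-0.09],0.055]
  ]
}}

```text
clock: 12.32
position: [0.5389, 0.0401, 0.2647]
ee_rot: [0.737, 0.676, 0.001, -0.002]
ft_force: [1.1, 0.7, 0.4]
grip_width: 0.642
grasp_force: 0.0
```

```bash
cat > look.py <<'E'
from h import *
import pickle,sys
def irons(cs,show=True):
    for nm,t in(("top",50),("scene",50)):
        cc=cs[nm];hs=cv2.cvtColor(cc["img"],cv2.COLOR_RGB2HSV);k=((hs[...,1]<65)&(hs[...,2]>t)).astype(np.uint8)
        for q in cv2.findContours(k,0,1)[0]:
            if cv2.contourArea(q)<100:continue
            P=np.array([onplane(cc,p[0],0.006)[:2]for p in q],np.float32);(c,s,a)=cv2.minAreaRect(P)
            if s[0]>s[1]:s=s[::-1];a-=90   # long axis = a+90
            if .03<s[0]<.05 and .08<s[1]<.13: print(nm,np.round(c,4),np.round(s,4),"yaw %.1f"%(((a+90)+90)%180-90))
if __name__=="__main__":
    cs={n:camera(n) for n in("scene","top")};pickle.dump(cs,open("c.pkl","wb"));irons(cs)
    st();save(sys.argv[1],np.hstack([cs["scene"]["img"][150:340,60:360],cs["top"]["img"][150:340,200:500]]))
E
python3 look.py open1
```

```text
top [0.4604 0.1767] [0.038  0.1068] yaw -11.2
top [0.5118 0.2793] [0.038  0.1041] yaw 6.5
scene [0.4626 0.178 ] [0.0403 0.1118] yaw -11.2
scene [0.5105 0.2803] [0.0417 0.1144] yaw 6.7
t12.4 tcp [0.5431 0.0366 0.2655] clamp [-0.0061  0.1523] yaw -5.21 tilt [0.0021 0.0023] F [ 0.1 -0.6 -0.2] grip 0.645 f0.0 j [-0.66  0.14  0.57  1.65 -0.08  1.37 -0.17]
```

View pics/open1.png

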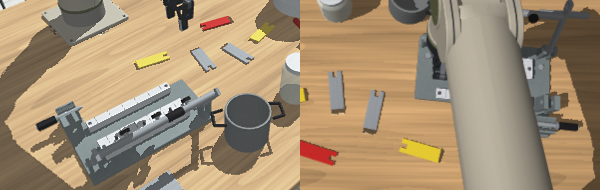

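The bar leans fully open at its back stop (left panel (160,125)), the bed is clear, and both irons are unmoved (left panel (203,58) and (238,53)). Going to the first iron.

Call:
{"method": "jog_arm", "body": {
  "plan": [
    [[0,0,-0.12],[0.02,-0.01,0],0.06],
    [[0,0,-0.24],[0.04,-0.02,0],0.06],
    [[0,0,-0.36],[0.06,-0.03,0],0.06],
    [[0,0,-0.48],[0.08,-0.05,0],0.06],
    [[0,0,-0.6],[0.1,-0.07,0],0.06],
    [[0,0,-0.72],[0.12,-0.08,0],0.06],
    [[0,0,-0.84],[0.13,-0.09,0],0.06],
    [[0,0,-0.84],[0.13,-0.09,0],0.06]
  ]
}}

```text
clock: 13.08
position: [0.4659, 0.1756, 0.2645]
ee_rot: [0.396, 0.918, 0.001, 0.0]
ft_force: [-0.7, 1.2, 0.7]
grip_width: 0.701
grasp_force: 0.0
```

```bash
python3 - <<'E'
from h import *
st();plan([((.4575,.178,.10),78.8)])
E
```

```text
t13.1 tcp [0.4659 0.1756 0.2645] clamp [-0.096   0.2835] yaw 43.31 tilt [0.0004 0.0009] F [-0.7  1.2  0.7] grip 0.701 f0.0 j [-0.83  0.02  0.38  1.76 -0.01  1.37  0.31]
turn [0.001, -0.0, -0.619] shift [0.0074, -0.0046, 0.1645] d 0.165 deg 35.5
```

Call:
{"method": "jog_arm", "body": {
  "plan": [
    [[0,0,-0.12],[0.007,-0.0046,0.04],0.06],
    [[0,0,-0.24],[0.007,-0.0046,0.08],0.06],
    [[0,0,-0.36],[0.007,-0.0046,0.11],0.06],
    [[0,0,-0.48],[0.007,-0.0046,0.14],0.06],
    [[0,0,-0.619],[0.007,-0.0046,0.16],0.06],
    [[0,0,-0.619],[0.007,-0.0046,0.164],0.06],
    [[0,0,-0.619],[0.007,-0.0046,0.164],0.06],
    [[0,0,-0.619],[0.007,-0.0046,0.164],0.06]
  ]
}}

```text
clock: 13.75
position: [0.4595, 0.175, 0.1011]
ee_rot: [0.106, 0.994, 0.0, 0.001]
ft_force: [-0.4, 0.4, 0.4]
grip_width: 0.71
grasp_force: 0.0
```

```bash
python3 look.py aboveA; python3 - <<'E'
from h import *
plan([((.4575,.178,.004),78.8)])
E
```

```text
scene [0.4627 0.178 ] [0.0404 0.1117] yaw -11.1
scene [0.5105 0.2803] [0.0417 0.1144] yaw 6.7
t13.8 tcp [0.4595 0.1756 0.1015] clamp [-0.1024  0.2829] yaw 78.02 tilt [0.0024 0.0014] F [-0.1 -0.2 -0.5] grip 0.700 f0.0 j [-0.79  0.16  0.36  1.98 -0.06  1.01  0.96]
turn [0.002, 0.002, -0.014] shift [0.0026, 0.0017, 0.0975] d 0.098 deg 0.8
```

Call:
{"method": "jog_arm", "body": {
  "plan": [
    [[0,0,-0.012],[0.002,0.002,0.03],0.055],
    [[0,0,-0.012],[0.002,0.002,0.055],0.055],
    [[0,0,-0.012],[0.002,0.002,0.075],0.055],
    [[0,0,-0.012],[0.002,0.002,0.087],0.055],
    [[0,0,-0.012],[0.002,0.002,0.094],0.055],
    [[0,0,-0.012],[0.002,0.002,0.098],0.055],
    [[0,0,-0.012],[0.002,0.002,0.098],0.055],
    [[0,0,-0.012],[0.002,0.002,0.098],0.055]
  ]
}}

```text
clock: 14.52
position: [0.4572, 0.1782, 0.0028]
ee_rot: [0.097, 0.995, 0.001, 0.001]
ft_force: [-0.2, 0.0, 0.1]
grip_width: 0.64
grasp_force: 0.0
```

Call:
{"method": "jog_arm", "body": {
  "plan": [
    [[0,0,0],[0,0,0],0.045],
    [[0,0,0],[0,0,0],0.038],
    [[0,0,0],[0,0,0],0.03],
    [[0,0,0],[0,0,0],0.025],
    [[0,0,0],[0,0,0],0.025],
    [[0,0,0],[0,0,0],0.025],
    [[0,0,0],[0,0,0],0.025],
    [[0,0,0],[0,0,0],0.025]
  ],
  "force": 80
}}

```text
clock: 15.18
position: [0.457, 0.1783, 0.0032]
ee_rot: [0.096, 0.995, 0.001, 0.0]
ft_force: [-4.5, -1.0, 13.0]
grip_width: 0.377
grasp_force: 78.2
```

```bash
python3 - <<'E'
from h import *
st()
E
```

```text
t15.2 tcp [0.457  0.1783 0.0032] clamp [-0.1051  0.2853] yaw 78.94 tilt [0.001  0.0013] F [-4.5 -1.  13. ] grip 0.377 f78.2 j [-0.76  0.31  0.33  2.05 -0.14  0.8   1.03]
```

Call:
{"method": "jog_arm", "body": {
  "plan": [
    [[0,0,0],[0,0,-0.01],0.025],
    [[0,0,0],[0,0,-0.025],0.025],
    [[0,0,0],[0,0,-0.045],0.025],
    [[0,0,0],[0,0,-0.07],0.025],
    [[0,0,0],[0,0,-0.1],0.025],
    [[0,0,0],[0,0,-0.11],0.025],
    [[0,0,0],[0,0,-0.11],0.025],
    [[0,0,0],[0,0,-0.11],0.025]
  ]
}}

```text
clock: 15.85
position: [0.4563, 0.178, 0.1116]
ee_rot: [0.096, 0.995, 0.0, 0.0]
ft_force: [0.0, 0.0, -3.6]
grip_width: 0.368
grasp_force: 79.5
```

```bash
python3 - <<'E'
from h import *
st();c=camera("scene");s=camera("top")
save("lifted",np.hstack([cv2.resize(c["img"][130:240,200:320],None,fx=3,fy=3),cv2.resize(s["img"][195:305,220:340],None,fx=3,fy=3)]))
plan([((.46,.10,.14),DC+90),(W(-.005,0,.14),DC+90)])
E
```

```text
t15.8 tcp [0.4563 0.178  0.1116] clamp [-0.1057  0.2849] yaw 78.96 tilt [0.0004 0.0006] F [ 0.   0.  -3.6] grip 0.368 f79.5 j [-0.8   0.14  0.36  1.97 -0.06  1.04  0.97]
turn [-0.001, -0.002, -0.099] shift [-0.0192, -0.0752, -0.0296] d 0.083 deg 5.7
turn [0.0, 0.0, 0.0] shift [-0.0898, -0.2077, 0.0] d 0.226 deg 0.0
```

View pics/lifted.png

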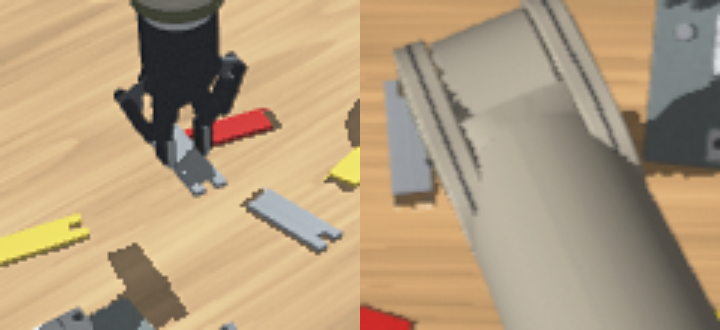

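The first iron hangs level in the fingers (left panel (190,165)), and the second is at (295,220). Carrying the first to the middle seat.

Call:
{"method": "jog_arm", "body": {
  "plan": [
    [[0,0,-0.03],[-0.005,-0.02,-0.01],0.025],
    [[0,0,-0.07],[-0.012,-0.045,-0.02],0.025],
    [[0,0,-0.099],[-0.019,-0.075,-0.03],0.025],
    [[0,0,-0.099],[-0.05,-0.12,-0.03],0.025],
    [[0,0,-0.099],[-0.07,-0.16,-0.03],0.025],
    [[0,0,-0.099],[-0.09,-0.2,-0.03],0.025],
    [[0,0,-0.099],[-0.095,-0.23,-0.03],0.025],
    [[0,0,-0.099],[-0.095,-0.23,-0.03],0.025]
  ]
}}

```text
clock: 16.62
position: [0.5047, -0.0741, 0.1406]
ee_rot: [0.051, 0.999, -0.002, -0.001]
ft_force: [-0.4, -0.6, -1.7]
grip_width: 0.369
grasp_force: 79.8
```

```bash
python3 - <<'E'
from h import *
st();plan([(W(-.005,0,.10),DC+90)])
E
```

```text
t16.6 tcp [ 0.5047 -0.0741  0.1406] clamp [-0.0341  0.0385] yaw 84.16 tilt [-0.0017 -0.0036] F [-0.4 -0.6 -1.7] grip 0.369 f79.8 j [-0.48  0.16  0.58  1.9  -0.1   1.11  1.61]
turn [-0.004, -0.001, -0.009] shift [-0.0294, -0.0381, 0.0407] d 0.063 deg 0.5
```

Call:
{"method": "jog_arm", "body": {
  "plan": [
    [[0,0,-0.009],[-0.01,-0.02,0.01],0.025],
    [[0,0,-0.009],[-0.02,-0.03,0.02],0.025],
    [[0,0,-0.009],[-0.029,-0.037,0.04],0.025],
    [[0,0,-0.009],[-0.029,-0.037,0.04],0.025],
    [[0,0,-0.009],[-0.029,-0.037,0.04],0.025],
    [[0,0,-0.009],[-0.029,-0.037,0.04],0.025]
  ]
}}

```text
clock: 17.12
position: [0.5304, -0.1053, 0.1013]
ee_rot: [0.042, 0.999, -0.0, -0.001]
ft_force: [-0.2, 0.4, -1.5]
grip_width: 0.368
grasp_force: 80.0
```

```bash
python3 - <<'E'
from h import *
st();plan([(W(-.005,0,.039),DC+90)])
c=camera("scene");s=camera("top")
p=np.array(get_obs()["position"]);z=p[2]+.003
f=8
x0,y0=165,225
a=cv2.resize(c["img"][y0:y0+70,x0:x0+90],None,fx=f,fy=f,interpolation=cv2.INTER_CUBIC)
cl=RC.T@(p[:2]-O)
# expected prong tips & notch bottom corners (iron x=.060,y=+-.006,+-.018 ; .044)
for X,Y in((.06,.018),(.06,.006),(.06,-.006),(.06,-.018),(.044,.006),(.044,-.006)):
    q=proj(c,W(cl[0]+X,cl[1]+Y,z));u=((q-[x0,y0]+.5)*f).astype(int);cv2.circle(a,tuple(int(v)for v in u),4,(255,0,0),1);print(X,Y,u)
save("aboveseat2",a)
E
```

```text
t17.1 tcp [ 0.5304 -0.1053  0.1013] clamp [-0.0055  0.0099] yaw 85.14 tilt [-0.0017 -0.0001] F [-0.2  0.4 -1.5] grip 0.368 f80.0 j [-0.4   0.29  0.59  1.86 -0.19  1.04  1.75]
turn [-0.0, -0.002, 0.009] shift [-0.0006, -0.0098, 0.0623] d 0.063 deg 0.5
0.06 0.018 [379 242]
0.06 0.006 [345 259]
0.06 -0.006 [312 276]
0.06 -0.018 [278 294]
0.044 0.006 [321 228]
0.044 -0.006 [288 245]
```

View pics/aboveseat2.png

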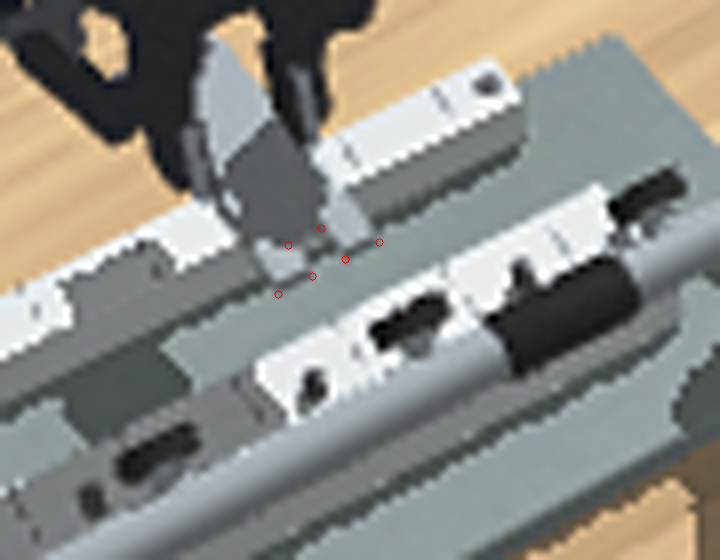

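The prong ends sit at about (360,245) and (285,275) in the crop, within a pixel or so (2 to 3 mm) of the drawn expectation, so the in-hand offset is small. I'll settle, align, then lower.

Call:
{"method": "jog_arm", "body": {
  "plan": [
    [[0,0,0],[0,0,0],0.025],
    [[0,0,0],[0,0,0],0.025],
    [[0,0,0],[0,0,0],0.025]
  ]
}}

```text
clock: 17.47
position: [0.5312, -0.1053, 0.1022]
ee_rot: [0.042, 0.999, 0.0, 0.0]
ft_force: [0.5, -1.4, -1.8]
grip_width: 0.369
grasp_force: 80.0
```

```bash
python3 - <<'E'
from h import *
st();plan([(W(-.005,-.0005,.06),DC+90)])
E
```

```text
t17.5 tcp [ 0.5312 -0.1053  0.1022] clamp [-0.0048  0.0099] yaw 85.17 tilt [0.0008 0.0004] F [ 0.5 -1.4 -1.8] grip 0.369 f80.0 j [-0.4   0.29  0.59  1.86 -0.19  1.04  1.75]
turn [0.0, 0.001, 0.009] shift [0.0004, -0.0104, 0.0422] d 0.044 deg 0.5
```

Call:
{"method": "jog_arm", "body": {
  "plan": [
    [[0,0,0.009],[0,-0.0104,0],0.025],
    [[0,0,0.009],[0,-0.0104,0.01],0.025],
    [[0,0,0.009],[0,-0.0104,0.02],0.025],
    [[0,0,0.009],[0,-0.0104,0.03],0.025],
    [[0,0,0.009],[0,-0.0104,0.042],0.025],
    [[0,0,0.009],[0,-0.0104,0.042],0.025],
    [[0,0,0.009],[0,-0.0104,0.042],0.025],
    [[0,0,0.009],[0,-0.0104,0.042],0.025]
  ]
}}

```text
clock: 18.13
position: [0.5302, -0.116, 0.0598]
ee_rot: [0.047, 0.999, -0.0, -0.0]
ft_force: [0.2, -0.0, -1.1]
grip_width: 0.368
grasp_force: 80.0
```

```bash
python3 - <<'E'
from h import *
st();plan([(W(-.005,-.0005,.039),DC+90)])
E
```

```text
t18.1 tcp [ 0.5302 -0.116   0.0598] clamp [-0.0047 -0.0009] yaw 84.63 tilt [-0.0002 -0.0001] F [ 0.2 -0.  -1.1] grip 0.368 f80.0 j [-0.36  0.36  0.58  1.89 -0.23  0.96  1.8 ]
turn [-0.0, -0.0, -0.0] shift [0.0003, 0.0004, 0.0208] d 0.021 deg 0.0
```

Call:
{"method": "jog_arm", "body": {
  "plan": [
    [[0,0,0],[0,0,0.005],0.025],
    [[0,0,0],[0,0,0.01],0.025],
    [[0,0,0],[0,0,0.014],0.025],
    [[0,0,0],[0,0,0.017],0.025],
    [[0,0,0],[0,0,0.019],0.025],
    [[0,0,0],[0,0,0.02],0.025],
    [[0,0,0],[0,0,0.02],0.025],
    [[0,0,0],[0,0,0.02],0.025]
  ]
}}

```text
clock: 18.8
position: [0.5302, -0.116, 0.0398]
ee_rot: [0.047, 0.999, 0.0, 0.0]
ft_force: [-0.2, -0.1, -1.5]
grip_width: 0.372
grasp_force: 80.0
```

```bash
python3 - <<'E'
from h import *
st()
E
```

```text
t18.8 tcp [ 0.5302 -0.116   0.0398] clamp [-0.0047 -0.0009] yaw 84.62 tilt [0.0001 0.    ] F [-0.2 -0.1 -1.5] grip 0.372 f80.0 j [-0.35  0.39  0.57  1.9  -0.26  0.92  1.82]
```

Call:
{"method": "jog_arm", "body": {
  "plan": [
    [[0,0,0],[0,0,0.001],0.025],
    [[0,0,0],[0,0,0.001],0.032],
    [[0,0,0],[0,0,0.001],0.04],
    [[0,0,0],[0,0,0.001],0.05],
    [[0,0,0],[0,0,0.001],0.055],
    [[0,0,0],[0,0,0.001],0.055],
    [[0,0,0],[0,0,0.001],0.055],
    [[0,0,0],[0,0,-0.01],0.055]
  ]
}}

```text
clock: 19.47
position: [0.5289, -0.1157, 0.0485]
ee_rot: [0.047, 0.999, -0.0, -0.001]
ft_force: [-0.5, 0.1, -0.1]
grip_width: 0.642
grasp_force: 0.0
```

Call:
{"method": "jog_arm", "body": {
  "plan": [
    [[0,0,0],[0,0,-0.03],0.055],
    [[0,0,0],[0,0,-0.07],0.055],
    [[0,0,0],[0,0,-0.1],0.055],
    [[0,0,0],[0,0,-0.11],0.055],
    [[0,0,0],[0.01,0.04,-0.12],0.055],
    [[0,0,0],[0.02,0.08,-0.12],0.055],
    [[0,0,0],[0.02,0.12,-0.12],0.055],
    [[0,0,0],[0.02,0.15,-0.12],0.055]
  ]
}}

```text
clock: 20.13
position: [0.5239, 0.0388, 0.1706]
ee_rot: [0.046, 0.999, 0.001, 0.0]
ft_force: [1.0, 1.1, -0.2]
grip_width: 0.644
grasp_force: 0.0
```

```bash
python3 look.py seated1 ; python3 - <<'E'
from h import *
import pickle
cs=pickle.load(open("c.pkl","rb"));c,s=cs["scene"],cs["top"]
save("seat1",np.hstack([cv2.resize(c["img"][225:305,140:240],None,fx=4,fy=4,interpolation=cv2.INTER_CUBIC),cv2.resize(s["img"][180:260,330:430],None,fx=4,fy=4,interpolation=cv2.INTER_CUBIC)]))
E
```

```text
top [0.5118 0.2793] [0.038  0.1041] yaw 6.5
scene [0.5105 0.2803] [0.0417 0.1144] yaw 6.7
t20.2 tcp [0.5241 0.0415 0.17  ] clamp [-0.0255  0.1554] yaw 85.10 tilt [0.     0.0019] F [-0.7 -0.9 -0.2] grip 0.644 f0.0 j [-0.63  0.16  0.51  1.83 -0.09  1.17  1.4 ]
```

View pics/seat1.png

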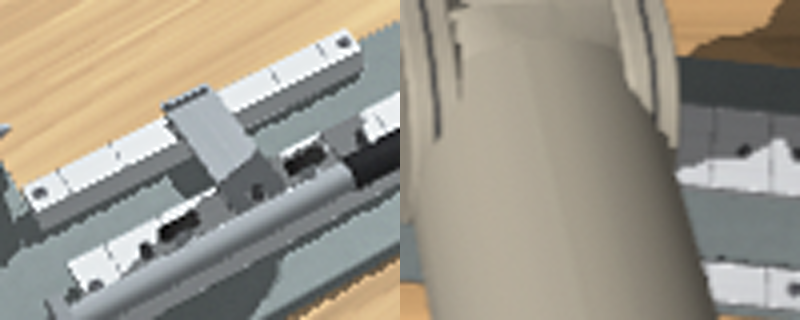

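The first iron lies on the middle seat with the locating pin in its notch (left panel (258,190)), and the second is unmoved. Now the second iron.

```bash
python3 - <<'E'
from h import *
plan([((.507,.2794,.10),96.6)])
E
```

```text
turn [0.002, 0.0, -0.201] shift [0.0374, 0.2355, 0.0705] d 0.249 deg 11.5
```

Call:
{"method": "jog_arm", "body": {
  "plan": [
    [[0,0,-0.1],[0.01,0.035,0],0.055],
    [[0,0,-0.2],[0.015,0.07,0],0.055],
    [[0,0,-0.2],[0.02,0.105,0],0.055],
    [[0,0,-0.2],[0.025,0.14,0.01],0.055],
    [[0,0,-0.2],[0.03,0.175,0.03],0.055],
    [[0,0,-0.2],[0.034,0.205,0.05],0.055],
    [[0,0,-0.2],[0.037,0.225,0.06],0.055],
    [[0,0,-0.2],[0.037,0.235,0.07],0.055]
  ]
}}

```text
clock: 20.9
position: [0.5084, 0.2753, 0.0988]
ee_rot: [-0.055, 0.999, 0.0, -0.001]
ft_force: [-0.5, -0.0, -0.5]
grip_width: 0.647
grasp_force: 0.0
```

Call:
{"method": "jog_arm", "body": {
  "plan": [
    [[0,0,0],[0,0,0],0.055],
    [[0,0,0],[0,0,0],0.055],
    [[0,0,0],[0,0,0],0.055]
  ]
}}

```text
clock: 21.15
position: [0.5107, 0.2705, 0.1008]
ee_rot: [-0.052, 0.999, -0.0, 0.001]
ft_force: [0.4, 0.1, -0.4]
grip_width: 0.647
grasp_force: 0.0
```

```bash
python3 look.py aboveB ; python3 - <<'E'
from h import *
plan([((.507,.2794,.003),96.6)])
E
```

```text
scene [0.5104 0.2804] [0.0414 0.1147] yaw 6.0
t21.2 tcp [0.5106 0.2709 0.101 ] clamp [-0.0604  0.3826] yaw 95.93 tilt [0.0015 0.0005] F [0.2 0.5 0.7] grip 0.645 f0.0 j [-0.85  0.34  0.34  1.76 -0.13  1.06  1.21]
turn [0.0, 0.002, -0.012] shift [0.0028, 0.0087, 0.098] d 0.098 deg 0.7
```

Call:
{"method": "jog_arm", "body": {
  "plan": [
    [[0,0,-0.012],[0.003,0.009,0.03],0.055],
    [[0,0,-0.012],[0.003,0.009,0.055],0.055],
    [[0,0,-0.012],[0.003,0.009,0.075],0.055],
    [[0,0,-0.012],[0.003,0.009,0.087],0.055],
    [[0,0,-0.012],[0.003,0.009,0.094],0.055],
    [[0,0,-0.012],[0.003,0.009,0.098],0.055],
    [[0,0,-0.012],[0.003,0.009,0.098],0.055],
    [[0,0,-0.012],[0.003,0.009,0.098],0.055]
  ]
}}

```text
clock: 21.92
position: [0.5062, 0.2815, 0.0028]
ee_rot: [-0.059, 0.998, 0.0, 0.001]
ft_force: [-0.8, -0.0, 0.2]
grip_width: 0.644
grasp_force: 0.0
```

Call:
{"method": "jog_arm", "body": {
  "plan": [
    [[0,0,0],[0,0,0],0.045],
    [[0,0,0],[0,0,0],0.038],
    [[0,0,0],[0,0,0],0.03],
    [[0,0,0],[0,0,0],0.025],
    [[0,0,0],[0,0,0],0.025],
    [[0,0,0],[0,0,0],0.025],
    [[0,0,0],[0,0,0],0.025],
    [[0,0,0],[0,0,0],0.025]
  ]
}}

```text
clock: 22.58
position: [0.5061, 0.2815, 0.0033]
ee_rot: [-0.059, 0.998, 0.0, 0.001]
ft_force: [-3.7, -2.9, 11.3]
grip_width: 0.376
grasp_force: 78.4
```

```bash
python3 - <<'E'
from h import *
st()
E
```

```text
t22.6 tcp [0.5061 0.2815 0.0033] clamp [-0.0658  0.3927] yaw 96.76 tilt [0.001 0.001] F [-3.7 -2.9 11.3] grip 0.376 f78.4 j [-0.83  0.48  0.3   1.82 -0.18  0.87  1.24]
```

Call:
{"method": "jog_arm", "body": {
  "plan": [
    [[0,0,0],[0,0,-0.01],0.025],
    [[0,0,0],[0,0,-0.025],0.025],
    [[0,0,0],[0,0,-0.045],0.025],
    [[0,0,0],[0,0,-0.07],0.025],
    [[0,0,0],[0,0,-0.1],0.025],
    [[0,0,0],[0,0,-0.12],0.025],
    [[0,0,0],[0,0,-0.12],0.025],
    [[0,0,0],[0,0,-0.12],0.025]
  ]
}}

```text
clock: 23.25
position: [0.506, 0.2817, 0.1231]
ee_rot: [-0.059, 0.998, 0.001, 0.001]
ft_force: [0.0, 0.2, -2.4]
grip_width: 0.363
grasp_force: 79.5
```

```bash
python3 - <<'E'
from h import *
st();plan([(W(-.005,.0795,.12),DC+90)])
E
```

```text
t23.2 tcp [0.506  0.2817 0.1231] clamp [-0.066   0.3929] yaw 96.78 tilt [0.0018 0.0018] F [ 0.   0.2 -2.4] grip 0.363 f79.5 j [-0.87  0.32  0.34  1.74 -0.12  1.1   1.19]
turn [0.002, 0.002, 0.212] shift [0.0062, -0.3192, 0.0026] d 0.319 deg 12.1
```

Call:
{"method": "jog_arm", "body": {
  "plan": [
    [[0,0,0.05],[0,-0.03,0],0.025],
    [[0,0,0.1],[0,-0.07,0],0.025],
    [[0,0,0.15],[0,-0.11,0],0.025],
    [[0,0,0.212],[0,-0.15,0],0.025],
    [[0,0,0.212],[0.002,-0.19,0],0.025],
    [[0,0,0.212],[0.004,-0.225,0],0.025],
    [[0,0,0.212],[0.006,-0.25,0],0.025],
    [[0,0,0.212],[0.006,-0.27,0],0.025]
  ]
}}

```text
clock: 23.92
position: [0.53, 0.0093, 0.1205]
ee_rot: [0.048, 0.999, -0.001, -0.001]
ft_force: [-0.3, 0.1, -1.9]
grip_width: 0.37
grasp_force: 79.6
```

Call:
{"method": "jog_arm", "body": {
  "plan": [
    [[0,0,0],[0,0,0],0.025],
    [[0,0,0],[0,0,0],0.025],
    [[0,0,0],[0,0,0],0.025]
  ]
}}

```text
clock: 24.17
position: [0.5307, 0.0133, 0.1209]
ee_rot: [0.047, 0.999, 0.0, -0.001]
ft_force: [-1.3, 0.7, -2.0]
grip_width: 0.369
grasp_force: 79.6
```

```bash
python3 - <<'E'
from h import *
st();plan([(W(-.005,.0795,.10),DC+90),(W(-.005,.0795,.06),DC+90)])
E
```

```text
t24.2 tcp [0.5307 0.0133 0.1209] clamp [-0.0163  0.128 ] yaw 84.67 tilt [-0.0017  0.0001] F [-1.3  0.7 -2. ] grip 0.369 f79.6 j [-0.57  0.23  0.52  1.87 -0.13  1.08  1.48]
turn [-0.0, -0.002, 0.0] shift [-0.0113, -0.0485, 0.0209] d 0.054 deg 0.1
turn [0.0, 0.0, 0.0] shift [0.0, 0.0, 0.04] d 0.040 deg 0.0
```

Call:
{"method": "jog_arm", "body": {
  "plan": [
    [[0,0,0],[-0.004,-0.015,0],0.025],
    [[0,0,0],[-0.008,-0.03,0.005],0.025],
    [[0,0,0],[-0.011,-0.042,0.01],0.025],
    [[0,0,0],[-0.011,-0.0485,0.015],0.025],
    [[0,0,0],[-0.011,-0.0485,0.021],0.025],
    [[0,0,0],[-0.011,-0.0485,0.021],0.025],
    [[0,0,0],[-0.011,-0.0485,0.021],0.025],
    [[0,0,0],[-0.011,-0.0485,0.021],0.025]
  ]
}}

```text
clock: 24.83
position: [0.5379, -0.0356, 0.1008]
ee_rot: [0.046, 0.999, 0.0, -0.0]
ft_force: [-1.0, -0.4, -1.5]
grip_width: 0.363
grasp_force: 79.6
```

```bash
python3 - <<'E'
from h import *
st();plan([(W(-.005,.0795,.06),DC+90)])
c=camera("scene")
p=np.array(get_obs()["position"]);z=p[2]+.003;f=8;x0,y0=190,205
a=cv2.resize(c["img"][y0:y0+70,x0:x0+90],None,fx=f,fy=f,interpolation=cv2.INTER_CUBIC);cl=RC.T@(p[:2]-O)
for X,Y in((.06,.018),(.06,.006),(.06,-.006),(.06,-.018),(.044,.006),(.044,-.006)):
    u=((proj(c,W(cl[0]+X,cl[1]+Y,z))-[x0,y0]+.5)*f).astype(int);cv2.circle(a,tuple(int(v)for v in u),4,(255,0,0),1)
save("aboveseat1",a)
E
```

```text
t24.8 tcp [ 0.5379 -0.0356  0.1008] clamp [-0.0046  0.0799] yaw 84.71 tilt [-0.      0.0005] F [-1.  -0.4 -1.5] grip 0.363 f79.6 j [-0.49  0.28  0.54  1.87 -0.17  1.04  1.6 ]
turn [0.0, -0.0, 0.001] shift [0.0004, -0.0004, 0.0408] d 0.041 deg 0.1
```

View pics/aboveseat1.png

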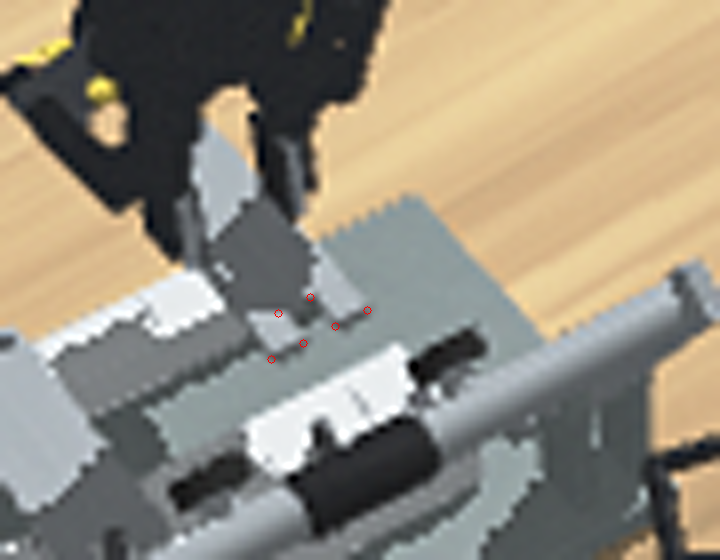

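The prong ends at (350,320) and (287,352) match the expected circles closely. Lowering.

Call:
{"method": "jog_arm", "body": {
  "plan": [
    [[0,0,0],[0,0,0.012],0.025],
    [[0,0,0],[0,0,0.024],0.025],
    [[0,0,0],[0,0,0.036],0.025],
    [[0,0,0],[0,0,0.045],0.025],
    [[0,0,0],[0,0,0.052],0.025],
    [[0,0,0],[0,0,0.057],0.025],
    [[0,0,0],[0,0,0.06],0.025],
    [[0,0,0],[0,0,0.06],0.025]
  ]
}}

```text
clock: 25.55
position: [0.5376, -0.0369, 0.0402]
ee_rot: [0.047, 0.999, -0.0, -0.0]
ft_force: [-0.4, 0.7, -1.8]
grip_width: 0.366
grasp_force: 79.6
```

```bash
python3 - <<'E'
from h import *
st()
E
```

```text
t25.6 tcp [ 0.5376 -0.0369  0.0402] clamp [-0.0048  0.0786] yaw 84.62 tilt [-0.0008 -0.0001] F [-0.4  0.7 -1.8] grip 0.366 f79.6 j [-0.46  0.37  0.52  1.91 -0.23  0.92  1.65]
```

Call:
{"method": "jog_arm", "body": {
  "plan": [
    [[0,0,0],[0,0.0008,0.001],0.025],
    [[0,0,0],[0,0.0008,0.001],0.032],
    [[0,0,0],[0,0.0008,0.001],0.04],
    [[0,0,0],[0,0.0008,0.001],0.048],
    [[0,0,0],[0,0.0008,0.001],0.055],
    [[0,0,0],[0,0.0008,0.001],0.055],
    [[0,0,0],[0,0.0008,0.001],0.055],
    [[0,0,0],[0,0.0008,-0.01],0.055]
  ]
}}

```text
clock: 26.22
position: [0.5366, -0.036, 0.0496]
ee_rot: [0.047, 0.999, -0.0, -0.001]
ft_force: [0.1, -1.1, 0.1]
grip_width: 0.652
grasp_force: 0.0
```

Call:
{"method": "jog_arm", "body": {
  "plan": [
    [[0,0,0],[0,0,-0.03],0.055],
    [[0,0,0],[0,0,-0.07],0.055],
    [[0,0,0],[0,0,-0.11],0.055],
    [[0,0,0],[0,0,-0.15],0.055],
    [[0,0,0],[0.02,0.04,-0.17],0.055],
    [[0,0,0],[0.04,0.08,-0.18],0.055],
    [[0,0,0],[0.06,0.12,-0.18],0.055],
    [[0,0,0],[0.06,0.16,-0.18],0.055]
  ]
}}

```text
clock: 26.88
position: [0.492, 0.1182, 0.2331]
ee_rot: [0.048, 0.999, 0.001, 0.001]
ft_force: [0.9, -0.5, 0.2]
grip_width: 0.642
grasp_force: 0.0
```

Call:
{"method": "jog_arm", "body": {
  "plan": [
    [[0,0,0.1],[0.02,0.03,0],0.055],
    [[0,0,0.2],[0.03,0.06,0],0.055],
    [[0,0,0.3],[0.03,0.1,0],0.055],
    [[0,0,0.4],[0.03,0.14,0],0.055],
    [[0,0,0.5],[0.03,0.17,0],0.055],
    [[0,0,0.5],[0.03,0.17,0],0.055],
    [[0,0,0.5],[0.03,0.17,0],0.055]
  ]
}}

```text
clock: 27.47
position: [0.479, 0.2911, 0.2309]
ee_rot: [0.291, 0.957, -0.0, 0.0]
ft_force: [0.1, -1.1, -0.8]
grip_width: 0.642
grasp_force: 0.0
```

```bash
python3 look.py x ; python3 - <<'E'
from h import *
import pickle
cs=pickle.load(open("c.pkl","rb"));c,s=cs["scene"],cs["top"];f=5
ims=[]
for cc,(x0,y0) in((c,(160,215)),(s,(345,175))):
    a=cv2.resize(cc["img"][y0:y0+80,x0:x0+80],None,fx=f,fy=f,interpolation=cv2.INTER_CUBIC)
    for Y0 in(0,.08):
        for X,Y in((.06,.018),(.06,-.018),(-.06,.018),(-.06,-.018)):
            u=((proj(cc,W(-.005+X,Y0+Y,.042))-[x0,y0]+.5)*f).astype(int);cv2.circle(a,tuple(int(v)for v in u),3,(255,0,0),1)
    ims.append(a)
save("seatboth",np.hstack(ims))
E
```

```text
t27.6 tcp [0.4798 0.2885 0.2312] clamp [-0.0927  0.3972] yaw 55.96 tilt [ 0.0005 -0.0004] F [-0.7 -0.5 -0.1] grip 0.643 f0.0 j [-0.91  0.19  0.33  1.65 -0.06  1.31  0.4 ]
```

View pics/seatboth.png

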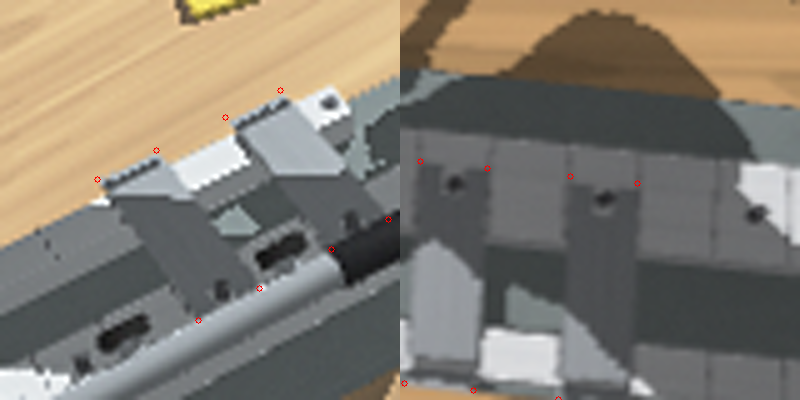

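Both irons sit square with the locating pins in their notches (top panel pins at (457,183) and (604,198)). Their notched ends are within about 2 mm of the drawn targets. Now I close the bar.

```bash
python3 - <<'E'
from h import *
plan([((.58,.10,.24),20),(W(.155,.04,.22),DC)])
E
```

```text
turn [0.0, 0.001, 0.628] shift [-0.1885, -0.1001, -0.0087] d 0.214 deg 36.0
turn [0.0, 0.0, 0.443] shift [-0.2174, 0.0412, 0.02] d 0.222 deg 25.4
```

Call:
{"method": "jog_arm", "body": {
  "plan": [
    [[0,0,0.1],[-0.03,-0.015,-0.009],0.055],
    [[0,0,0.2],[-0.06,-0.03,-0.009],0.055],
    [[0,0,0.3],[-0.09,-0.05,-0.009],0.055],
    [[0,0,0.4],[-0.12,-0.065,-0.009],0.055],
    [[0,0,0.5],[-0.15,-0.08,-0.009],0.055],
    [[0,0,0.628],[-0.188,-0.1,-0.009],0.055],
    [[0,0,0.628],[-0.188,-0.1,-0.009],0.055],
    [[0,0,0.628],[-0.188,-0.1,-0.009],0.055]
  ]
}}

```text
clock: 28.23
position: [0.58, 0.0965, 0.2403]
ee_rot: [0.577, 0.817, -0.0, 0.001]
ft_force: [-1.2, 1.3, -0.0]
grip_width: 0.643
grasp_force: 0.0
```

Call:
{"method": "jog_arm", "body": {
  "plan": [
    [[0,0,0.1],[-0.04,0.008,0],0.055],
    [[0,0,0.2],[-0.08,0.015,0],0.055],
    [[0,0,0.3],[-0.12,0.022,0],0.055],
    [[0,0,0.443],[-0.16,0.03,0],0.055],
    [[0,0,0.443],[-0.19,0.036,0.01],0.055],
    [[0,0,0.443],[-0.217,0.041,0.02],0.055],
    [[0,0,0.443],[-0.217,0.041,0.02],0.055],
    [[0,0,0.443],[-0.217,0.041,0.02],0.055]
  ]
}}

```text
clock: 28.9
position: [0.6914, -0.0901, 0.2189]
ee_rot: [0.74, 0.672, -0.001, -0.0]
ft_force: [-0.0, 0.7, -0.5]
grip_width: 0.642
grasp_force: 0.0
```

Call:
{"method": "jog_arm", "body": {
  "plan": [
    [[0,0,0],[0,0,0],0.055],
    [[0,0,0],[0,0,0],0.055],
    [[0,0,0],[0,0,0],0.055]
  ]
}}

```text
clock: 29.15
position: [0.6921, -0.0867, 0.2205]
ee_rot: [0.739, 0.674, 0.001, -0.0]
ft_force: [1.6, -0.7, 0.1]
grip_width: 0.643
grasp_force: 0.0
```

```bash
python3 - <<'E'
from h import *
st();plan([(W(.154,.041,.139),DC)])
# sleeve in the scene view
c=camera("scene");v=c["img"].max(2)
q=proj(c,W(.155,.04,.158));print("expect sleeve",q)
m=(v<45).astype(np.uint8);_,l,stt,ce=cv2.connectedComponentsWithStats(m)
for i in range(1,len(stt)):
    if stt[i,4]>25 and np.hypot(*(ce[i]-q))<25:print(stt[i],ce[i])
E
```

```text
t29.1 tcp [ 0.6921 -0.0867  0.2205] clamp [0.1537 0.0434] yaw -5.26 tilt [0.001  0.0012] F [ 1.6 -0.7  0.1] grip 0.643 f0.0 j [-0.36  0.56  0.65  1.29 -0.33  1.4   0.18]
turn [0.001, -0.001, 0.002] shift [-0.0025, 0.0002, 0.0815] d 0.082 deg 0.1
expect sleeve [234.44830423 264.36573692]
[226 261  19  11  83] [235.01204819 265.48192771]
[211 262  10   6  29] [215.65517241 264.48275862]
```

Call:
{"method": "jog_arm", "body": {
  "plan": [
    [[0,0,0],[-0.002,0,0.02],0.055],
    [[0,0,0],[-0.002,0,0.04],0.055],
    [[0,0,0],[-0.002,0,0.055],0.055],
    [[0,0,0],[-0.002,0,0.068],0.055],
    [[0,0,0],[-0.002,0,0.076],0.055],
    [[0,0,0],[-0.002,0,0.081],0.055],
    [[0,0,0],[-0.002,0,0.081],0.055],
    [[0,0,0],[-0.002,0,0.081],0.055]
  ]
}}

```text
clock: 29.87
position: [0.6922, -0.0903, 0.1393]
ee_rot: [0.739, 0.673, 0.0, 0.0]
ft_force: [-0.2, -0.2, 0.6]
grip_width: 0.641
grasp_force: 0.0
```

Call:
{"method": "jog_arm", "body": {
  "plan": [
    [[0,0,0],[0,0,0],0.04],
    [[0,0,0],[0,0,0],0.03],
    [[0,0,0],[0,0,0],0.022],
    [[0,0,0],[0,0,0],0.015],
    [[0,0,0],[0,0,0],0.015],
    [[0,0,0],[0,0,0],0.015],
    [[0,0,0],[0,0,0],0.015],
    [[0,0,0],[0,0,0],0.015]
  ],
  "force": 50
}}

```text
clock: 30.53
position: [0.6919, -0.0904, 0.1394]
ee_rot: [0.74, 0.673, 0.0, 0.0]
ft_force: [-3.7, 1.3, 6.8]
grip_width: 0.239
grasp_force: 48.9
```

```bash
python3 - <<'E'
from h import *
st()
o=get_obs();p=np.array(o["position"]);c=RC.T@(p[:2]-O);t0=np.arctan2(p[2]+.019-.066,.095-c[0]);print("theta",t0,np.hypot(p[2]+.019-.066,.095-c[0]))
f=lambda t:np.array([.095-.11*np.cos(t),.11*np.sin(t)])
for t in list(np.arange(2.0,-.01,-.1))+[0]:
    d=f(t)-f(t0);print("%.2f y %.3f z %.3f"%(t,d[0],-d[1]),end="; ")
E
```

```text
t30.5 tcp [ 0.6919 -0.0904  0.1394] clamp [0.1539 0.0397] yaw -5.39 tilt [0.0004 0.0003] F [-3.7  1.3  6.8] grip 0.239 f48.9 j [-0.35  0.61  0.62  1.38 -0.36  1.26  0.2 ]
theta 2.1383011799140466 0.10954067096470484
2.00 y -0.013 z -0.007; 1.90 y -0.024 z -0.011; 1.80 y -0.034 z -0.014; 1.70 y -0.045 z -0.016; 1.60 y -0.056 z -0.017; 1.50 y -0.067 z -0.017; 1.40 y -0.078 z -0.016; 1.30 y -0.089 z -0.013; 1.20 y -0.099 z -0.010; 1.10 y -0.109 z -0.005; 1.00 y -0.119 z 0.000; 0.90 y -0.128 z 0.007; 0.80 y -0.136 z 0.014; 0.70 y -0.143 z 0.022; 0.60 y -0.150 z 0.031; 0.50 y -0.156 z 0.040; 0.40 y -0.160 z 0.050; 0.30 y -0.164 z 0.060; 0.20 y -0.167 z 0.071; 0.10 y -0.169 z 0.082; -0.00 y -0.169 z 0.093; 0.00 y -0.169 z 0.093;
```

Call:
{"method": "jog_arm", "body": {
  "plan": [
    [[0,0,0],[0,-0.013,-0.007],0.015],
    [[0,0,0],[0,-0.024,-0.011],0.015],
    [[0,0,0],[0,-0.034,-0.014],0.015],
    [[0,0,0],[0,-0.045,-0.016],0.015],
    [[0,0,0],[0,-0.056,-0.017],0.015],
    [[0,0,0],[0,-0.067,-0.017],0.015],
    [[0,0,0],[0,-0.078,-0.016],0.015],
    [[0,0,0],[0,-0.089,-0.013],0.015]
  ]
}}

```text
clock: 31.2
position: [0.6039, -0.0821, 0.1535]
ee_rot: [0.74, 0.673, 0.001, 0.001]
ft_force: [-3.5, 1.3, 14.5]
grip_width: 0.241
grasp_force: 51.0
```

Call:
{"method": "jog_arm", "body": {
  "plan": [
    [[0,0,0],[0,-0.01,0.003],0.015],
    [[0,0,0],[0,-0.02,0.008],0.015],
    [[0,0,0],[0,-0.03,0.013],0.015],
    [[0,0,0],[0,-0.039,0.02],0.015],
    [[0,0,0],[0,-0.047,0.027],0.015],
    [[0,0,0],[0,-0.054,0.035],0.015],
    [[0,0,0],[0,-0.061,0.044],0.015],
    [[0,0,0],[0,-0.067,0.053],0.015]
  ]
}}

```text
clock: 31.87
position: [0.5345, -0.0756, 0.0977]
ee_rot: [0.74, 0.673, -0.001, -0.001]
ft_force: [0.2, 0.0, -3.4]
grip_width: 0.241
grasp_force: 49.3
```

```bash
python3 - <<'E'
from h import *
st()
o=get_obs();p=np.array(o["position"]);c=RC.T@(p[:2]-O);print(np.arctan2(p[2]+.019-.066,.095-c[0]),np.hypot(p[2]+.019-.066,.095-c[0]))
E
```

```text
t31.9 tcp [ 0.5345 -0.0756  0.0977] clamp [-0.0042  0.0397] yaw -5.41 tilt [-0.0031  0.0008] F [ 0.2  0.  -3.4] grip 0.241 f49.3 j [-0.52  0.31  0.67  1.87 -0.22  1.04  0.15]
0.4724864705095402 0.11143068641787449
```

Call:
{"method": "jog_arm", "body": {
  "plan": [
    [[0,0,0],[0,-0.004,0.01],0.015],
    [[0,0,0],[0,-0.008,0.02],0.015],
    [[0,0,0],[0,-0.011,0.031],0.015],
    [[0,0,0],[0,-0.012,0.04],0.015],
    [[0,0,0],[0,-0.013,0.046],0.015],
    [[0,0,0],[0,-0.013,0.05],0.015],
    [[0,0,0],[0,-0.013,0.0515],0.015],
    [[0,0,0],[0,-0.013,0.0515],0.015]
  ]
}}

```text
clock: 32.53
position: [0.5226, -0.0745, 0.0472]
ee_rot: [0.74, 0.673, -0.001, -0.001]
ft_force: [-12.4, 1.9, 6.3]
grip_width: 0.241
grasp_force: 50.9
```

```bash
python3 - <<'E'
from h import *
st()
o=get_obs();p=np.array(o["position"]);c=RC.T@(p[:2]-O);print(np.arctan2(p[2]+.019-.066,.095-c[0]),np.hypot(p[2]+.019-.066,.095-c[0]))
E
```

```text
t32.5 tcp [ 0.5226 -0.0745  0.0472] clamp [-0.0162  0.0397] yaw -5.41 tilt [-0.0029  0.0009] F [-12.4   1.9   6.3] grip 0.241 f50.9 j [-0.5   0.36  0.64  1.94 -0.27  0.93  0.18]
0.0019232069567487074 0.11122386367277744
```

Call:
{"method": "jog_arm", "body": {
  "plan": [
    [[0,0,0],[0,0,0],0.024],
    [[0,0,0],[0,0,0],0.035],
    [[0,0,0],[0,0,0],0.05],
    [[0,0,0],[0,0,0],0.05],
    [[0,0,0],[0,0,0],0.05],
    [[0,0,0],[0,0,-0.01],0.05],
    [[0,0,0],[0,0,-0.03],0.05],
    [[0,0,0],[0,0,-0.06],0.05]
  ]
}}

```text
clock: 33.2
position: [0.5224, -0.0746, 0.1068]
ee_rot: [0.74, 0.673, -0.001, -0.001]
ft_force: [-0.2, -0.2, -0.1]
grip_width: 0.585
grasp_force: 0.0
```

Call:
{"method": "jog_arm", "body": {
  "plan": [
    [[0,0,0],[0,0,-0.03],0.05],
    [[0,0,0],[-0.03,-0.01,-0.05],0.05],
    [[0,0,0],[-0.07,-0.025,-0.05],0.05],
    [[0,0,0],[-0.11,-0.04,-0.05],0.05],
    [[0,0,0],[-0.15,-0.055,-0.05],0.05],
    [[0,0,0],[-0.19,-0.07,-0.05],0.05],
    [[0,0,0],[-0.225,-0.08,-0.05],0.05],
    [[0,0,0],[-0.25,-0.084,-0.05],0.05]
  ]
}}

```text
clock: 33.87
position: [0.4139, -0.3195, 0.1584]
ee_rot: [0.741, 0.672, 0.0, 0.001]
ft_force: [0.7, -0.3, 0.3]
grip_width: 0.581
grasp_force: 0.0
```

Call:
{"method": "jog_arm", "body": {
  "plan": [
    [[0,0,0],[0,0,0],0.05],
    [[0,0,0],[0,0,0],0.05],
    [[0,0,0],[0,0,0],0.05]
  ]
}}

```text
clock: 34.12
position: [0.4169, -0.3151, 0.1575]
ee_rot: [0.739, 0.673, 0.0, 0.0]
ft_force: [0.0, 1.5, 0.5]
grip_width: 0.585
grasp_force: 0.0
```

```bash
python3 - <<'E'
from h import *
st();plan([(W(-.100,-.2105,.033),DC)])
c=camera("scene");s=camera("top")
save("bardown",np.hstack([cv2.resize(c["img"][205:325,80:280],None,fx=2,fy=2),cv2.resize(s["img"][180:300,310:500],None,fx=2,fy=2)]))
E
```

```text
t34.1 tcp [ 0.4169 -0.3151  0.1575] clamp [-0.0989 -0.2096] yaw -5.37 tilt [0.0004 0.0003] F [0.  1.5 0.5] grip 0.585 f0.0 j [-0.21  0.21  0.87  1.86 -0.17  1.15  0.63]
turn [0.0, -0.0, -0.0] shift [-0.0009, -0.0011, 0.1245] d 0.124 deg 0.0
```

View pics/bardown.png

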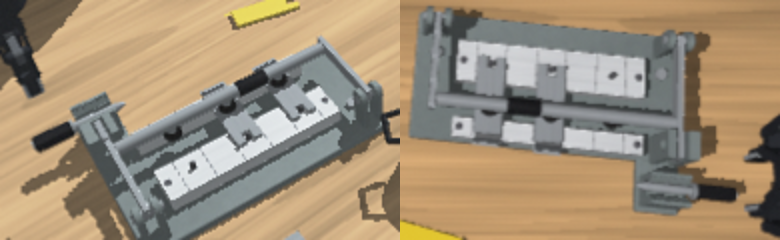

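The bar is down over both seated irons (right panel (490,95) and (550,100)) and the pin still lies in the notch (right panel (690,192)). Taking the pin.

Call:
{"method": "jog_arm", "body": {
  "plan": [
    [[0,0,0],[-0.001,-0.001,0.03],0.05],
    [[0,0,0],[-0.001,-0.001,0.06],0.05],
    [[0,0,0],[-0.001,-0.001,0.085],0.05],
    [[0,0,0],[-0.001,-0.001,0.105],0.05],
    [[0,0,0],[-0.001,-0.001,0.115],0.05],
    [[0,0,0],[-0.001,-0.001,0.12],0.05],
    [[0,0,0],[-0.001,-0.001,0.124],0.05],
    [[0,0,0],[-0.001,-0.001,0.124],0.05]
  ]
}}

```text
clock: 34.88
position: [0.4159, -0.3162, 0.0334]
ee_rot: [0.739, 0.673, 0.0, 0.0]
ft_force: [-0.5, -0.2, 0.3]
grip_width: 0.587
grasp_force: 0.0
```

Call:
{"method": "jog_arm", "body": {
  "plan": [
    [[0,0,0],[0,0,0],0.04],
    [[0,0,0],[0,0,0],0.03],
    [[0,0,0],[0,0,0],0.02],
    [[0,0,0],[0,0,0],0.01],
    [[0,0,0],[0,0,0],0.01],
    [[0,0,0],[0,0,0],0.01],
    [[0,0,0],[0,0,0],0.01],
    [[0,0,0],[0,0,0],0.01]
  ],
  "force": 70
}}

```text
clock: 35.55
position: [0.4158, -0.3166, 0.0337]
ee_rot: [0.74, 0.673, 0.0, 0.0]
ft_force: [-1.1, 0.9, 6.4]
grip_width: 0.196
grasp_force: 71.4
```

```bash
python3 - <<'E'
from h import *
st()
E
```

```text
t35.5 tcp [ 0.4158 -0.3166  0.0337] clamp [-0.0999 -0.2112] yaw -5.39 tilt [0.0009 0.    ] F [-1.1  0.9  6.4] grip 0.196 f71.4 j [-0.1   0.41  0.78  1.97 -0.36  0.91  0.77]
```

Call:
{"method": "jog_arm", "body": {
  "plan": [
    [[0,0,0],[0,0,-0.012],0.01],
    [[0,0,0],[0,0,-0.025],0.01],
    [[0,0,0],[0,0,-0.043],0.01],
    [[0,0,0],[0,0,-0.043],0.01],
    [[0,0,0],[-0.02,0,-0.043],0.01],
    [[0,0,0],[-0.045,0,-0.043],0.01],
    [[0,0,0],[-0.07,0,-0.043],0.01],
    [[0,0,0],[-0.085,0,-0.043],0.01]
  ]
}}

```text
clock: 36.22
position: [0.4069, -0.4034, 0.0768]
ee_rot: [0.74, 0.673, -0.0, 0.001]
ft_force: [-0.4, -1.0, -1.2]
grip_width: 0.195
grasp_force: 70.5
```

Call:
{"method": "jog_arm", "body": {
  "plan": [
    [[0,0,0],[0,0,0],0.01],
    [[0,0,0],[0,0.015,0],0.01],
    [[0,0,0],[0,0.03,0.005],0.01],
    [[0,0,0],[0,0.045,0.015],0.01],
    [[0,0,0],[0,0.0555,0.025],0.01],
    [[0,0,0],[0,0.0555,0.0275],0.01],
    [[0,0,0],[0,0.0555,0.0275],0.01],
    [[0,0,0],[0,0.0555,0.0275],0.01]
  ]
}}

```text
clock: 36.88
position: [0.462, -0.4062, 0.049]
ee_rot: [0.74, 0.673, -0.0, -0.0]
ft_force: [-0.1, 0.1, -0.5]
grip_width: 0.196
grasp_force: 70.5
```

Call:
{"method": "jog_arm", "body": {
  "plan": [
    [[0,0,0],[0,0,0],0.01],
    [[0,0,0],[0,0,0],0.01],
    [[0,0,0],[0,0,0],0.01]
  ]
}}

```text
clock: 37.13
position: [0.4625, -0.4064, 0.0492]
ee_rot: [0.74, 0.673, 0.0, 0.0]
ft_force: [-0.4, -0.0, -1.2]
grip_width: 0.197
grasp_force: 70.5
```

```bash
python3 - <<'E'
from h import *
st();plan([(W(-.0442,-.29,.049),DC)])
# check the shaft axis in both views: dark handle hidden, so find the shaft tip
for n in("scene","top"):
    c=camera(n);print(n,"lug bore",proj(c,W(-.045,-.18,.066)),"tip exp",proj(c,W(-.045,-.195,.066)))
E
```

```text
t37.1 tcp [ 0.4625 -0.4064  0.0492] clamp [-0.045  -0.2963] yaw -5.42 tilt [ 0.0007 -0.0001] F [-0.4 -0.  -1.2] grip 0.197 f70.5 j [ 0.08  0.58  0.75  1.71 -0.45  1.03  0.89]
turn [0.001, 0.0, -0.001] shift [0.0063, 0.0008, 0.0002] d 0.006 deg 0.1
scene lug bore [123.00478397 277.13283988] tip exp [117.29167445 279.91170049]
top lug bore [456.46544726 253.40274289] tip exp [462.39230599 254.01645965]
```

Call:
{"method": "jog_arm", "body": {
  "plan": [
    [[0,0,0],[0,0.0007,0],0.01],
    [[0,0,0],[0.008,0.0007,0],0.01],
    [[0,0,0],[0.014,0.0007,0],0.01],
    [[0,0,0],[0.02,0.0007,0],0.01],
    [[0,0,0],[0.026,0.0007,0],0.01],
    [[0,0,0],[0.032,0.0007,0],0.01],
    [[0,0,0],[0.036,0.0007,0],0.01],
    [[0,0,0],[0.036,0.0007,0],0.01]
  ]
}}

```text
clock: 37.9
position: [0.4665, -0.3692, 0.0485]
ee_rot: [0.739, 0.673, 0.0, -0.001]
ft_force: [-3.8, 2.1, 1.2]
grip_width: 0.197
grasp_force: 70.8
```

```bash
python3 - <<'E'
from h import *
st()
E
```

```text
t37.9 tcp [ 0.4665 -0.3692  0.0485] clamp [-0.0445 -0.2589] yaw -5.33 tilt [-0.0009  0.0012] F [-3.8  2.1  1.2] grip 0.197 f70.8 j [-0.    0.54  0.76  1.77 -0.43  1.01  0.83]
```

Call:
{"method": "jog_arm", "body": {
  "plan": [
    [[0,0,0],[0.006,-0.0005,0],0.01],
    [[0,0,0],[0.012,-0.0005,0],0.01],
    [[0,0,0],[0.018,-0.0005,0],0.01],
    [[0,0,0],[0.024,-0.0005,0],0.01],
    [[0,0,0],[0.03,-0.0005,0],0.01],
    [[0,0,0],[0.036,-0.0005,0],0.01],
    [[0,0,0],[0.042,-0.0005,0],0.01],
    [[0,0,0],[0.042,-0.0005,0],0.01]
  ]
}}

```text
clock: 38.57
position: [0.4702, -0.3271, 0.0485]
ee_rot: [0.739, 0.673, 0.0, -0.001]
ft_force: [-5.3, 1.0, 3.5]
grip_width: 0.196
grasp_force: 71.1
```

```bash
python3 - <<'E'
from h import *
st()
E
```

```text
t38.6 tcp [ 0.4702 -0.3271  0.0485] clamp [-0.0448 -0.2166] yaw -5.33 tilt [-0.0006  0.0011] F [-5.3  1.   3.5] grip 0.196 f71.1 j [-0.09  0.49  0.77  1.83 -0.4   0.99  0.75]
```

Call:
{"method": "jog_arm", "body": {
  "plan": [
    [[0,0,0],[0.003,0,0],0.01],
    [[0,0,0],[0.005,0,0],0.01],
    [[0,0,0],[0.007,0,0],0.01],
    [[0,0,0],[0.008,0,0],0.01],
    [[0,0,0],[0.009,0,0],0.01],
    [[0,0,0],[0.009,0,0],0.01]
  ]
}}

```text
clock: 39.07
position: [0.4708, -0.3194, 0.0487]
ee_rot: [0.74, 0.673, -0.0, -0.0]
ft_force: [-4.8, -2.0, 3.1]
grip_width: 0.194
grasp_force: 71.0
```

```bash
python3 - <<'E'
from h import *
st()
E
```

```text
t39.1 tcp [ 0.4708 -0.3194  0.0487] clamp [-0.0449 -0.2089] yaw -5.39 tilt [-0.0004 -0.    ] F [-4.8 -2.   3.1] grip 0.194 f71.0 j [-0.11  0.48  0.77  1.84 -0.4   0.98  0.74]
```

Call:
{"method": "jog_arm", "body": {
  "plan": [
    [[0,0,0],[0.001,0,0],0.01],
    [[0,0,0],[0.002,0,0],0.01],
    [[0,0,0],[0.003,0,0],0.01],
    [[0,0,0],[0.003,0,0],0.01]
  ]
}}

```text
clock: 39.4
position: [0.4707, -0.3192, 0.049]
ee_rot: [0.74, 0.672, -0.001, 0.002]
ft_force: [-4.0, -11.2, -2.4]
grip_width: 0.196
grasp_force: 70.2
```

```bash
python3 - <<'E'
from h import *
st()
E
```

```text
t39.4 tcp [ 0.4707 -0.3192  0.049 ] clamp [-0.045  -0.2087] yaw -5.49 tilt [ 0.0005 -0.0044] F [ -4.  -11.2  -2.4] grip 0.196 f70.2 j [-0.11  0.48  0.78  1.84 -0.4   0.98  0.73]
```

The collar is on its stop: the tool no longer advances, at 11 N. I'll let the pin settle, release, and back off.

Call:
{"method": "jog_arm", "body": {
  "plan": [
    [[0,0,0],[0,0,0.0015],0.01],
    [[0,0,0],[0,0,0.0015],0.014],
    [[0,0,0],[0,0,0.0015],0.03],
    [[0,0,0],[0,0,0.0015],0.05],
    [[0,0,0],[0,0,0.0015],0.05],
    [[0,0,0],[0,0,0.0015],0.05],
    [[0,0,0],[0,0,-0.015],0.05],
    [[0,0,0],[0,0,-0.04],0.05]
  ]
}}

```text
clock: 40.07
position: [0.4704, -0.3152, 0.0871]
ee_rot: [0.739, 0.673, -0.001, -0.002]
ft_force: [0.2, -0.5, 0.6]
grip_width: 0.584
grasp_force: 0.0
```

Call:
{"method": "jog_arm", "body": {
  "plan": [
    [[0,0,0],[0,0,-0.03],0.05],
    [[0,0,0],[0,0,-0.07],0.05],
    [[0,0,0],[0,0,-0.11],0.05],
    [[0,0,0],[-0.03,-0.02,-0.13],0.05],
    [[0,0,0],[-0.07,-0.04,-0.13],0.05],
    [[0,0,0],[-0.1,-0.06,-0.13],0.05],
    [[0,0,0],[-0.1,-0.06,-0.13],0.05],
    [[0,0,0],[-0.1,-0.06,-0.13],0.05]
  ]
}}

```text
clock: 40.73
position: [0.4004, -0.4124, 0.2188]
ee_rot: [0.741, 0.671, 0.0, 0.0]
ft_force: [0.8, 0.3, 0.1]
grip_width: 0.584
grasp_force: 0.0
```

```bash
python3 - <<'E'
from h import *
import pickle
np.set_printoptions(precision=4,suppress=True)
st();c0=pickle.load(open("c0.pkl","rb"));cs={n:camera(n) for n in("scene","top")}
def blob(cc,q):
    m=(cc["img"].max(2)<50).astype(np.uint8);_,l,s,ce=cv2.connectedComponentsWithStats(m)
    k=[i for i in range(1,len(s)) if s[i,4]>40 and np.hypot(*(ce[i]-q))<8];return [(s[i],ce[i]) for i in k]
for n in cs:
    for nm,P in(("handle",W(-.045,-.21,.07)),("sleeve",W(-.015,.04,.07))):
        q=proj(cs[n],P);print(n,nm,"before",blob(c0[n],q),"now",blob(cs[n],q))
    d=np.abs(cs[n]["img"].astype(int)-c0[n]["img"]).max(2);
    for b,P in(("pot",(.756,.077,.05)),("jar",(.75,.284,.06)),("spatula",(.749,-.194,0)),("scoop",tuple(onplane(c0["top"],(158,190),.02)))):
        u,v=proj(cs[n],P).astype(int);print(b,(d[v-10:v+10,u-10:u+10]>40).mean().round(2),end=" ")
    print()
# irons: notched end in top view along the centreline of each seat: brightness profile
t=cs["top"];g=cv2.cvtColor(t["img"],cv2.COLOR_RGB2GRAY)
for Y in(0,.08):
    for dy in(-.012,.012):
        xs=np.arange(.035,.076,.002);print(Y,dy,[int(g[tuple(np.round(proj(t,W(x,Y+dy,.042))[::-1]).astype(int))]) for x in xs])
E
```

```text
t40.7 tcp [ 0.4004 -0.4124  0.2188] clamp [-0.1063 -0.308 ] yaw -5.65 tilt [ 0.0004 -0.0002] F [0.8 0.3 0.1] grip 0.584 f0.0 j [-0.03  0.31  0.92  1.66 -0.25  1.3   0.84]
scene handle before [(array([102, 276,  21,  14, 154], dtype=int32), array([112.1429, 282.461 ]))] now [(array([103, 275,  20,  15, 150], dtype=int32), array([112.7733, 282.4333]))]
scene sleeve before [(array([197, 240,  17,  13, 113], dtype=int32), array([205.4513, 245.9381]))] now [(array([198, 240,  16,  13, 109], dtype=int32), array([205.5138, 246.0275]))]
pot 0.0 jar 0.0 spatula 0.0 scoop 0.0 
top handle before [(array([461, 251,  19,   8, 117], dtype=int32), array([469.5897, 254.8291]))] now [(array([461, 251,  19,   8, 115], dtype=int32), array([469.4609, 254.4261]))]
top sleeve before [(array([364, 229,  17,   9, 120], dtype=int32), array([371.8167, 232.875 ]))] now [(array([363, 229,  18,   9, 127], dtype=int32), array([371.685 , 232.9606]))]
pot 0.0 jar 0.0 spatula 0.0 scoop 0.0 
0 -0.012 [147, 147, 147, 146, 147, 147, 146, 146, 185, 185, 200, 202, 202, 202, 204, 204, 204, 200, 196, 143, 143]
0 0.012 [148, 148, 147, 146, 147, 147, 148, 147, 191, 191, 201, 204, 204, 206, 206, 208, 208, 206, 178, 178, 134]
0.08 -0.012 [148, 148, 148, 149, 148, 148, 147, 147, 148, 148, 184, 205, 210, 210, 210, 211, 211, 212, 201, 144, 144]
0.08 0.012 [149, 149, 148, 148, 148, 148, 148, 148, 148, 148, 149, 199, 199, 210, 209, 211, 211, 210, 182, 182, 137]
```

The pin is home: the handle and sleeve blobs match their starting pixels within half a pixel, and the bystanders are unmoved. The middle iron sits about 3 mm forward of the left one, so I'll nudge its front edge back with closed fingertips.

```bash
python3 - <<'E'
from h import *
plan([(W(-.11,0,.20),DC),(W(-.11,0,.032),DC)])
E
```

```text
turn [0.0, -0.001, 0.0] shift [0.3052, -0.0059, 0.0186] d 0.306 deg 0.1
turn [0.0, 0.0, 0.0] shift [0.0, 0.0, 0.168] d 0.168 deg 0.0
```

Call:
{"method": "jog_arm", "body": {
  "plan": [
    [[0,0,0],[0.04,0,0],0],
    [[0,0,0],[0.08,0,0],0],
    [[0,0,0],[0.12,0,0],0],
    [[0,0,0],[0.16,0,0],0],
    [[0,0,0],[0.2,-0.003,0.01],0],
    [[0,0,0],[0.24,-0.006,0.018],0],
    [[0,0,0],[0.28,-0.006,0.018],0],
    [[0,0,0],[0.305,-0.006,0.018],0]
  ],
  "force": 30
}}

```text
clock: 41.5
position: [0.4249, -0.1007, 0.2004]
ee_rot: [0.737, 0.676, 0.0, -0.0]
ft_force: [1.0, 0.7, -0.6]
grip_width: 0.003
grasp_force: 0.0
```

Call:
{"method": "jog_arm", "body": {
  "plan": [
    [[0,0,0],[0,0,0],0],
    [[0,0,0],[0,0,0],0],
    [[0,0,0],[0,0,0.04],0],
    [[0,0,0],[0,0,0.08],0],
    [[0,0,0],[0,0,0.1],0],
    [[0,0,0],[0,0,0.12],0],
    [[0,0,0],[0,0,0.12],0],
    [[0,0,0],[0,0,0.12],0]
  ]
}}

```text
clock: 42.17
position: [0.4245, -0.1069, 0.0805]
ee_rot: [0.74, 0.673, -0.001, -0.0]
ft_force: [-0.5, 1.0, 1.0]
grip_width: 0.0
grasp_force: 0.0
```

```bash
python3 - <<'E'
from h import *
st();plan([(W(-.10,0,.032),DC)])
E
```

```text
t42.2 tcp [ 0.4245 -0.1069  0.0805] clamp [-0.1109 -0.0016] yaw -5.42 tilt [-0.0019 -0.001 ] F [-0.5  1.   1. ] grip 0.000 f0.0 j [-0.54  0.07  0.71  2.14 -0.05  0.96  0.11]
turn [-0.002, 0.001, -0.001] shift [0.0017, 0.011, 0.0485] d 0.050 deg 0.1
```

Call:
{"method": "jog_arm", "body": {
  "plan": [
    [[0,0,0],[0.0015,0,0.02],0],
    [[0,0,0],[0.0015,0,0.035],0],
    [[0,0,0],[0.0015,0,0.0485],0],
    [[0,0,0],[0.0015,0,0.0485],0],
    [[0,0,0],[0.0015,0.01,0.0485],0],
    [[0,0,0],[0.0015,0.02,0.0485],0],
    [[0,0,0],[0.0015,0.025,0.0485],0],
    [[0,0,0],[0.0015,0.025,0.0485],0]
  ]
}}

```text
clock: 42.83
position: [0.452, -0.1074, 0.0334]
ee_rot: [0.739, 0.673, 0.001, 0.001]
ft_force: [0.7, -0.1, 0.8]
grip_width: -0.002
grasp_force: 0.0
```

```bash
cat > prof.py <<'E'
from h import *
st()
for n in("top","scene"):
    t=camera(n);g=cv2.cvtColor(t["img"],cv2.COLOR_RGB2GRAY).astype(np.float32)
    for Y in(0,.08):
        for dy in(-.012,.012):
            P=np.array([proj(t,W(x,Y+dy,.042)) for x in np.arange(.042,.066,.002)],np.float32)
            print(n,Y,dy,cv2.remap(g,P[None,:,0],P[None,:,1],cv2.INTER_LINEAR)[0].astype(int))
E
python3 prof.py
```

```text
t42.8 tcp [ 0.452  -0.1074  0.0334] clamp [-0.0834  0.0004] yaw -5.36 tilt [ 0.0024 -0.0004] F [ 0.7 -0.1  0.8] grip -0.002 f0.0 j [-0.49  0.24  0.69  2.11 -0.2   0.85  0.22]
top 0 -0.012 [149 150 150 149 159 187 198 204 206 206 207 208]
top 0 0.012 [150 150 149 149 158 188 200 206 209 210 211 211]
top 0.08 -0.012 [150 150 150 151 150 151 177 197 210 214 214 215]
top 0.08 0.012 [150 150 150 151 151 151 156 175 205 212 213 213]
scene 0 -0.012 [175 176 177 178 148 106  92 149 219 232 229 228]
scene 0 0.012 [175 176 177 172 152 118 107 165 225 232 230 229]
scene 0.08 -0.012 [176 176 176 178 178 170 134  97 105 169 241 237]
scene 0.08 0.012 [176 176 177 177 172 151 119 102 102 142 208 239]
```

Call:
{"method": "jog_arm", "body": {
  "plan": [
    [[0,0,0],[0,0.001,0],0],
    [[0,0,0],[0,0.002,0],0],
    [[0,0,0],[0,0.003,0],0],
    [[0,0,0],[0,0.004,0],0],
    [[0,0,0],[0,0.004,0],0]
  ]
}}

```text
clock: 43.35
position: [0.4537, -0.1076, 0.0321]
ee_rot: [0.74, 0.673, -0.0, -0.0]
ft_force: [-1.8, -0.1, 1.9]
grip_width: -0.0
grasp_force: 0.7
```

```bash
python3 prof.py | grep -v " 0.08 "
```

```text
t43.4 tcp [ 0.4537 -0.1076  0.0321] clamp [-0.0817  0.0004] yaw -5.39 tilt [-0.0006  0.0002] F [-1.8 -0.1  1.9] grip -0.000 f0.7 j [-0.49  0.25  0.68  2.1  -0.21  0.86  0.23]
top 0 -0.012 [149 149 150 149 156 177 193 202 206 206 208 208]
top 0 0.012 [149 150 150 150 152 158 182 201 208 209 210 211]
scene 0 -0.012 [176 175 176 176 161 115  91 148 220 232 229 228]
scene 0 0.012 [175 176 178 174 155 114  87 134 218 235 232 230]
```

Call:
{"method": "jog_arm", "body": {
  "plan": [
    [[0,0,0],[0,0.001,0],0],
    [[0,0,0],[0,0.002,0],0],
    [[0,0,0],[0,0.003,0],0],
    [[0,0,0],[0,0.003,0],0]
  ]
}}

```text
clock: 43.78
position: [0.4571, -0.1079, 0.0321]
ee_rot: [0.74, 0.673, 0.0, 0.0]
ft_force: [-1.5, -0.2, -0.2]
grip_width: 0.002
grasp_force: 0.5
```

```bash
python3 prof.py | grep -v " 0.08 "
```

```text
t43.8 tcp [ 0.4571 -0.1079  0.0321] clamp [-0.0783  0.0004] yaw -5.39 tilt [ 0.0001 -0.0001] F [-1.5 -0.2 -0.2] grip 0.002 f0.5 j [-0.48  0.25  0.68  2.1  -0.21  0.86  0.23]
top 0 -0.012 [150 150 150 149 149 148 142 164 197 206 208 208]
top 0 0.012 [150 150 149 149 149 149 153 170 200 207 210 212]
scene 0 -0.012 [175 174 175 176 177 176 154 104  91 133 199 231]
scene 0 0.012 [176 176 176 176 177 177 168 125 104 162 223 235]
```

The middle iron's end now sits at about 55 mm, square on both prongs. Withdrawing and handing in.

Call:
{"method": "jog_arm", "body": {
  "plan": [
    [[0,0,0],[0,-0.01,0],0],
    [[0,0,0],[0,-0.03,0],0],
    [[0,0,0],[0,-0.035,-0.03],0],
    [[0,0,0],[0,-0.035,-0.07],0],
    [[0,0,0],[0,-0.035,-0.11],0],
    [[0,0,0],[0,-0.035,-0.15],0],
    [[0,0,0],[0,-0.035,-0.18],0],
    [[0,0,0],[0,-0.035,-0.18],0]
  ]
}}

```text
clock: 44.55
position: [0.4243, -0.1051, 0.2177]
ee_rot: [0.74, 0.673, 0.004, 0.002]
ft_force: [0.5, 0.1, -0.7]
grip_width: -0.002
grasp_force: 0.0
```

```bash
python3 prof.py; python3 -c "
from h import *
print(hand_in())"
```

```text
t44.5 tcp [ 0.4243 -0.1051  0.2177] clamp [-1.112e-01  1.000e-04] yaw -5.42 tilt [0.0092 0.0019] F [ 0.5  0.1 -0.7] grip -0.002 f0.0 j [-0.59 -0.16  0.68  1.98  0.1   1.28 -0.04]
top 0 -0.012 [148 147 147 147 147 147 141 162 194 202 204 204]
top 0 0.012 [148 148 147 147 147 146 151 169 198 205 208 209]
top 0.08 -0.012 [148 148 148 149 148 149 175 195 208 212 211 212]
top 0.08 0.012 [149 149 149 149 149 149 155 174 202 210 211 211]
scene 0 -0.012 [173 173 174 175 175 175 152 103  90 132 198 229]
scene 0 0.012 [174 174 174 173 174 174 165 123 102 161 222 233]
scene 0.08 -0.012 [175 175 175 176 176 169 133  96 104 168 240 236]
scene 0.08 0.012 [175 174 175 175 171 149 118 102 100 140 207 238]
the job is handed in; nothing more can be done
None
```

The job is handed in at about 45 s: both irons on the bench are seated on the middle and left locating pins, the bar is down over them, the locking pin is fully home, and the pot, jar, scoop and spatula are unmoved (I did not measure the sieves, but never worked near them).

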